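# Book in a gable carton with the trigger scanner

## Robot

A 6-joint arm with a two-finger parallel gripper is mounted at the origin on the work surface. World frame = base frame: x ahead of the robot, y to its left, z up, the work surface at z = 0. Lengths are in m, angles in rad, forces in N, time in s.
With the tool pointing down it reaches from about 0.35 to 0.85 m from the base axis. Payload 8.1 kg.
Tool frame: the origin (TCP) lies on the centre line of the jaws, within the pads' length; the fingertips stand robot.tips_ahead ahead of it and the grasp point (between the pads) lies 6 mm ahead of it (robot.tips_ahead is the distance from the TCP to the fingertips, in m); z points along the fingers, y is the line along which they close (so a half turn about z gives the same grasp; the last joint's range is limited). The gripper opens to 93 mm and grips with 3 to 60 N. Pads are 15 mm wide; open, the fingers measure 128 mm over their backs; the gripper's body (75 mm by 188 mm) begins 65 mm behind the grasp point.
Start: joints at [-1.255, 0.13, 1.488, -0, 1.523, -0.085], TCP at [0.234, -0.552, 0.244] pointing down, gripper open.
Joint ranges: [-2.96, 2.96], [-0.89, 2.26], [0.02, 2.5], [-1.34, 4.48], [0, 2.73], [-2.66, 2.66]. Speed limits (rad/s): [2.39, 2.39, 2.79, 3.14, 3.14, 3.14].

## Interface

Orientations are given as a rotation vector (axis times angle).
In Python, from plant import robot gives the robot as it stands.
- The arm moves only by the tool apply_moves, never from a script. Its arguments are lists of equal length, an entry for each row: "delta_pos": the shift along the tool's x, y, z in cm, a list of three; "twist": the turn about the tool's z in rad. A call has 1 to 8 rows; each row shifts and turns the commanded pose from where the row before left it, along the tool's axes as they then stand; what a row does not reach is not made up. A row lasts 1/8 s, in which the tool goes at most 62.5 mm and 10.7 degrees, less where a joint would pass 70% of its speed; a pose out of reach is approached as far as the arm can. A call with a gripper value outside its range is refused whole. "gripper" is the finger opening in cm, from 0 to 9.3, set as the call begins (left out, the last holds). The fingers move at their own pace and stop on an object; "squeeze" is the grip in N (left out, the last holds). Time passes only in rows, so rows that do not move let the fingers close. It gives the time, the measured TCP pose, the force, the opening and the grip force at its end, in the units of the state.
- robot.read_state(): the state, without advancing time (a new reading comes with each control period).
- robot.read_camera(name): name is "side" or "top"; returns a dict with "frame" (400x640x3 uint8, red, green, blue), "vertical_fov" (degrees; the focal length in pixels is half the picture's height over the tangent of half this angle, whatever the lens; pixels are square), "cx", "cy" (the principal point, pixels), "k1" (the pictures are not rectified: a ray, as slopes to the right and down, at radius r is drawn at 1 + k1 r^2 times it, then the intrinsics apply), "R" (3x3) and "t" (3): a world point X has camera coordinates R X + t. Camera axes: x right, y down, z forward; pixel columns grow to the right and rows downward; lengths in m; the calibration is good to about 2 mm. A picture is of the moment at which its call begins. There is no depth.
- robot.close_job(): hands the job in; it is judged then, once.
The state is a dict: "t": time; "q": joint angles; "dq": joint speeds; "joint_torque": joint torques, N m; "tool_pos": TCP position; "orientation": TCP orientation; "force": force on the tool from outside, world axes, zero at the start; "wrist_torque": the same for the moment, N m; "opening": finger opening in m; "gripper_force": force on a finger pad.
Only numpy, scipy, OpenCV 4.12 (cv2) and the standard library are available. Lean on these libraries where they do the work, as an engineer would, in place of code of your own. Each camera call takes 0.05 s, during which the arm holds its last target. There are 200 camera calls.

## Task

At the toy-shop counter, pick up the cordless scanner by its handle without firing it and line its window up on the middle of the barcode label on the gable carton, roughly square to the sloping label and about 10 cm off. Only then squeeze the trigger right home, keep the scanner steady on the label for a good second, and let the trigger go before you turn away. Lay the scanner back down on its counter mat, flat on its side as it was, without dropping it, and leave the carton and the other toys where they stand.

Things in the scene. Friction and masses are not known exactly. Their poses are not given: they have to be found in the camera images.
- scanner: Black cordless pistol scanner, 0.17 kg, lying on its side on the mat. Origin on its underside, below the beam; +x = the way it looks, +z up as it lies, +y head to handle. Head x -43 to 61, y -21 to 21 (nose 24), z 0 to 56. Handle 34 deep, 32 thick (z 12 to 44), starts at x -22, y 21, runs 98 along (-0.17, 0.98) to a flared butt (48 x 16 x 56). Balances 20 headwards of the grip point.
- scanner_window (a point): Centre of the scanner's glass window on the front end of the nose, 28 above the underside; its x axis is the beam, straight out of the window (axes as scanner).
- scanner_grip (a point): Midway between trigger front and back of handle, 28 above the underside, at x -20, y 58 in the scanner's frame (81 behind the window). Its x axis runs square across the handle from back to trigger, 0.175 rad round from the beam about z (z as the scanner's). Fingers closing along it meet the handle's flat back and the trigger, 51 apart, 44 fired. Head is 36 off along the handle, butt 62.
- trigger (a joint): Sprung trigger lever on the front of the scanner's handle, hinged beside the head: 0 rad at rest, 0.25 at its stop (its front goes in 7 mm). Preloaded: a finger force under 11 N leaves it at rest, 12 N starts it, about 18 N brings it to the stop; it springs back when eased. Carry with a grip of 5 to 10 N, fire with 22 to 30 N.
- mat: Grey fabric-topped counter mat, 240 (x) by 260 (y) by 4 thick, fixed; origin at the centre of its underside. The scanner starts on it and belongs on it.
- carton: Brown cardboard gable carton (a box with a 45 degree pitched roof and a flat carrying fin on the ridge), 130 (x) by 116 (y), walls 80 high, ridge at 145, fin up to 169; 0.42 kg, loose. Origin at the centre of its underside; the ridge runs along y, and the roof slope with the label faces -x and up.
- label (a point): Centre of the white barcode label, 52 by 36, stuck on one roof slope of the carton, 113 above the counter. Its z axis points straight out of the label, 45 degrees up.
- puzzle_box: Bystander: flat yellow puzzle box, 140 by 100 by 45 high, with its own barcode on top (not to be scanned). Origin at the centre of its underside.
- block_tin: Bystander: round tin with a steel lid, 86 across, 102 high. Origin at the centre of its underside.
- toy_bus: Bystander: red toy double-decker bus, 120 long by 46 wide by 70 high. Origin at the centre of its underside.

How it is judged:
On the way, in this order (a step that is already met when the one before it is completed fails the run):
1. the scanner is aimed steadily at the carton's label with its trigger at rest: window 50 to 150 mm from the label, beam within 15 mm of the label's middle both ways and within 0.40 rad of square (x of label in the frame of scanner_window between 0.05 and 0.15 m and y of label in the frame of scanner_window between -0.015 and 0.015 m and z of label in the frame of scanner_window between -0.015 and 0.015 m and angle between the x axis of scanner_window and the z axis of label, either way round below 0.4 rad and linear speed of scanner below 0.03 m/s and angular speed of scanner below 0.2 rad/s and value of joint trigger below 0.05 rad), for 0.2 s.
2. the trigger is held home (over 0.2 rad) for 0.8 s with the scanner steady and still so aimed (x of label in the frame of scanner_window between 0.05 and 0.15 m and y of label in the frame of scanner_window between -0.015 and 0.015 m and z of label in the frame of scanner_window between -0.015 and 0.015 m and angle between the x axis of scanner_window and the z axis of label, either way round below 0.4 rad and linear speed of scanner below 0.03 m/s and angular speed of scanner below 0.2 rad/s and value of joint trigger above 0.2 rad), for 0.8 s.
3. the trigger is let go while the window still faces the label (x of label in the frame of scanner_window between 0.02 and 0.25 m and y of label in the frame of scanner_window between -0.03 and 0.03 m and z of label in the frame of scanner_window between -0.03 and 0.03 m and value of joint trigger below 0.05 rad), for 0.1 s.
At the end, for the whole second after the job is handed in: The scanner lies still, flat on the same side as at first (within 0.12 rad), on the mat with its grip point at least 20 mm inside the mat's edges, trigger at rest, let go by the gripper; the carton, puzzle box, tin and toy bus are within 15 mm of where they started (x of scanner_grip in the frame of mat between -0.1 and 0.1 m and y of scanner_grip in the frame of mat between -0.11 and 0.11 m and z of scanner_grip in the frame of mat between 0.024 and 0.042 m and angle between scanner's own z axis and vertical below 0.12 rad and value of joint trigger below 0.05 rad and linear speed of scanner below 0.02 m/s and contact force between the fingers and scanner below 0.1 N and distance of each of carton, puzzle_box, block_tin, toy_bus from where it was at the start of the episode below 0.015 m); the robot touches nothing.
It fails at once if the trigger is squeezed (over 0.1 rad) while the window is not facing the carton's label (beam over 30 mm off its middle, or not 20 to 250 mm away) (value of joint trigger above 0.1 rad and not (x of label in the frame of scanner_window between 0.02 and 0.25 m and y of label in the frame of scanner_window between -0.03 and 0.03 m and z of label in the frame of scanner_window between -0.03 and 0.03 m)).
It fails at once if the scanner is dropped: it moves faster than 0.4 m/s with no finger touching it (linear speed of scanner above 0.4 m/s and contact force between the fingers and scanner below 0.05 N).
It fails at once if the carton or a bystander is shoved over 15 mm (distance of any of carton, puzzle_box, block_tin, toy_bus from where it was at the start of the episode above 0.015 m).
It also fails if it takes over 54 s, if anything falls off the work surface, if the arm or the gripper's body presses on something with over 40 N, if the wrist force passes 120 N, or if a joint passes its speed limit or range.

## Working session

There is one attempt and no reset: what is moved stays moved. The work goes in short steps, Python scripts to look and compute and a tool call to move; the robot and the scene stay as the last step left them, time stands still between calls to the robot, and variables do not carry over. Pictures are saved under pics/ and viewed, at most 10 in all, crops included, and the job is handed in when it is done.

Besides the shell and the picture viewer there is one more tool, called by a JSON object that holds its "method" and its "body". apply_moves: Moves the arm, as the interface text tells. Its arguments: {"type":"object","properties":{"delta_pos":{"type":"array"},"twist":{"type":"array"},"gripper":{"type":"number"},"squeeze":{"type":"number"}},"required":["delta_pos","twist"]}

```bash
mkdir -p pics; ls
python3 - <<'E'
from plant import robot
import cv2,pickle
s=robot.read_state();print(s, robot.tips_ahead)
d={}
for n in("side","top"):
    c=robot.read_camera(n);d[n]=c
    print(n,{k:v for k,v in c.items() if k!="frame"})
    cv2.imwrite(f"pics/{n}0.png",c["frame"][:,:,::-1])
pickle.dump(d,open("cams0.pkl","wb"))
E
```

```text
pics
{'t': 0.0, 'q': array([-1.25540485e+00,  1.31142834e-01,  1.48926939e+00,  2.56065072e-05,
        1.52300506e+00, -8.54074942e-02]), 'dq': array([-1.61773657e-03,  3.54198393e-05,  8.13982631e-04, -1.16752278e-03,
        4.35864178e-04,  7.57977646e-04]), 'joint_torque': array([ 3.29138211e-04, -5.59835565e+01, -4.91757739e+01,  7.68193323e-02,
        3.52111564e-02, -1.31708880e-04]), 'tool_pos': array([ 0.23395478, -0.55194135,  0.24260379]), 'orientation': array([-3.07694158e+00, -6.25004749e-01,  2.88778679e-04]), 'force': array([-0.55379362,  0.35554258,  0.40553451]), 'wrist_torque': array([-0.01431105,  0.02414566,  0.00097513]), 'gripper_force': 0.0, 'opening': 0.09318616340805715} 0.025
side {'vertical_fov': 48.506764491305915, 'cx': 315.3677713192736, 'cy': 197.1036337153305, 'k1': -0.06614044044208531, 'R': array([[ 0.93528835, -0.35342701,  0.01802913],
       [-0.25665986, -0.71252169, -0.65302263],
       [ 0.24364198,  0.60613711, -0.75712376]]), 't': array([-0.61586708,  0.22934721,  0.97365002])}
top {'vertical_fov': 42.45838781903783, 'cx': 316.8253628679927, 'cy': 200.19454621684233, 'k1': -0.15059372901748225, 'R': array([[-0.02600169, -0.99955664, -0.01450647],
       [-0.99692939,  0.0270001 , -0.07350361],
       [ 0.07386269,  0.01255071, -0.99718944]]), 't': array([0.04871712, 0.63722789, 1.29048698])}
```

View pics/top0.png

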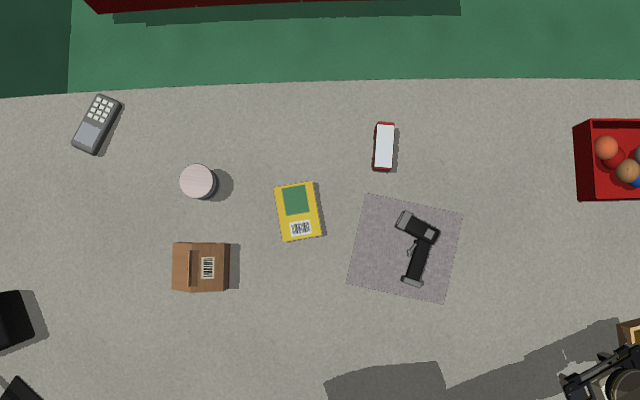

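View pics/side0.png

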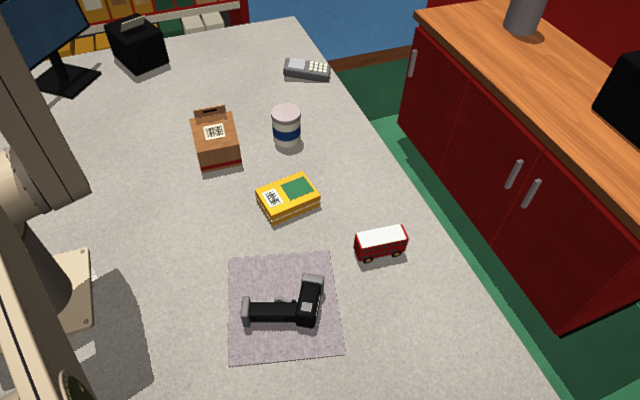

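The top view shows the scanner on the mat, with its head from (400,218) to (437,235) and its butt at (412,283). The carton is at (200,267) with its label at (208,267). The puzzle box, tin and bus are at (300,212), (199,182) and (384,147). The side view agrees.

The beam has to tip down about 45°, but the moves only turn the tool about its own z. So I'll check how the arm behaves at the edge of its reach, where it approaches a pose "as far as it can".

{"method": "apply_moves", "body": {"delta_pos": [[0,6,-3],[0,6,-2],[0,6,0],[0,6,0],[0,6,0],[0,6,0],[0,6,0],[0,6,0]], "twist": [0,0,0,0,0,0,0,0]}}

```text
t: 1.1
tool_pos: [0.3563, -0.8424, 0.2581]
orientation: [2.98, 0.605, 0.032]
force: [0.2, -0.4, 0.7]
opening: 0.0928
gripper_force: 0.0
```

```bash
cat > h.py <<'E'
import numpy as np,cv2,pickle
from scipy.spatial.transform import Rotation as Ro
def st():
    from plant import robot
    s=robot.read_state();R=Ro.from_rotvec(s["orientation"]).as_matrix()
    return s,s["tool_pos"],R
def intr(c):
    f=200/np.tan(np.radians(c["vertical_fov"])/2);return f
def ray(c,p):
    f=intr(c);d=np.array([(p[0]-c["cx"])/f,(p[1]-c["cy"])/f]);u=d.copy()
    for _ in range(20): u=d/(1+c["k1"]*(u@u))
    R=np.array(c["R"]);o=-R.T@c["t"];return o,R.T@np.array([u[0],u[1],1])
def plane(c,p,z):
    o,d=ray(c,p);return o+d*(z-o[2])/d[2]
def proj(c,X):
    q=np.array(c["R"])@X+c["t"];u=q[:2]/q[2];u=u*(1+c["k1"]*(u@u));return u*intr(c)+[c["cx"],c["cy"]]
E
python3 - <<'E'
from h import *
np.set_printoptions(precision=4,suppress=True)
s,p,R=st();print(s["t"],p,s["q"]);print(R)
d=pickle.load(open("cams0.pkl","rb"))
t=d["top"];
for n,px,z in[("mat1",(367,193),.004),("mat2",(463,214),.004),("mat3",(444,304),.004),("mat4",(346,284),.004),("lab",(208,267),.113),("butt",(412,283),.06),("headback",(438,232),.06),("nose",(400,218),.055),("bus",(385,147),.07),("puz",(298,212),.045),("tin",(198,181),.1)]:
    print(n,plane(t,px,z))
# masks, zoomed crops
a=cv2.resize(t["frame"][180:310,340:470],None,fx=5,fy=5,interpolation=2)[:600]
b=cv2.resize(t["frame"][230:300,160:240],None,fx=2,fy=2)
cv2.imwrite("pics/z1.png",a[:,:,::-1])
E
```

```text
1.1 [ 0.3563 -0.8424  0.2581] [-1.2292  1.1689  0.0254  0.0067  1.8447 -0.0569]
[[ 0.9208  0.388   0.0404]
 [ 0.3901 -0.9159 -0.0943]
 [ 0.0004  0.1026 -0.9947]]
mat1 [ 0.6549 -0.0986  0.004 ]
mat2 [ 0.5933 -0.3482  0.004 ]
mat3 [ 0.3619 -0.2896  0.004 ]
mat4 [ 0.4218 -0.0373  0.004 ]
lab [0.4789 0.2944 0.113 ]
butt [ 0.4243 -0.1983  0.06  ]
headback [ 0.5482 -0.2676  0.06  ]
nose [ 0.5859 -0.1745  0.055 ]
bus [ 0.7629 -0.1418  0.07  ]
puz [0.6083 0.0795 0.045 ]
tin [0.6874 0.3194 0.1   ]
```

View pics/z1.png

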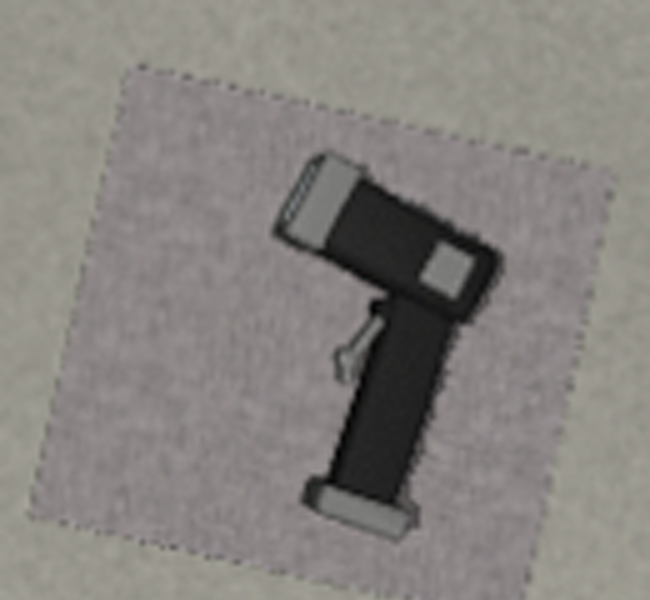

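At the reach limit (q3 at 0.02) the tool tilts outward, 0.10 rad so far. So tilt can be gained at the outer limit, and perhaps undone at the inner one. Next I'll test the inner limit.

In the zoomed crop, the scanner's nose is at top left (290,205), the head back corner at (495,260), and the butt runs from (305,495) to (415,525). The trigger is on the left of the handle.

{"method": "apply_moves", "body": {"delta_pos": [[0,-6,0],[0,-6,0],[0,-6,0],[0,-6,0],[0,-6,0],[0,-6,0],[0,-6,0],[0,-6,0]], "twist": [0,0,0,0,0,0,0,0]}}

```text
t: 2.1
tool_pos: [0.2082, -0.496, 0.2301]
orientation: [2.973, 0.604, 0.033]
force: [0.4, 0.1, 1.1]
opening: 0.0929
gripper_force: 0.0
```

Run:
```python
from h import *
np.set_printoptions(precision=4,suppress=True)
s,p,R=st();print(s["t"],p,s["q"]);print(R)
```

```text
2.1 [ 0.2082 -0.496   0.2301] [-1.2763 -0.137   1.7834  0.0118  1.3863 -0.1079]
[[ 0.9207  0.3878  0.0426]
 [ 0.3902 -0.9152 -0.1006]
 [ 0.      0.1093 -0.994 ]]
```

{"method": "apply_moves", "body": {"delta_pos": [[0,-6,0],[0,-6,0],[0,-6,0],[0,-5,0]], "twist": [0,0,0,0]}}

```text
t: 2.6
tool_pos: [0.1196, -0.2863, 0.2043]
orientation: [2.979, 0.607, 0.032]
force: [-21.4, 39.9, 36.2]
opening: 0.0933
gripper_force: 0.0
```

Run:
```python
from h import *
np.set_printoptions(precision=4,suppress=True)
s,p,R=st();print(s["t"],p,s["q"]);print(R)
```

```text
2.6 [ 0.1196 -0.2863  0.2043] [-1.3645 -0.8937  2.3436  0.0206  1.5905 -0.194 ]
[[ 0.9204  0.3889  0.0408]
 [ 0.3911 -0.9155 -0.0946]
 [ 0.0006  0.103  -0.9947]]
```

{"method": "apply_moves", "body": {"delta_pos": [[0,2,0],[0,4,0],[0,4,0],[0,0,0]], "twist": [0,0,0,0]}}

```text
t: 3.1
tool_pos: [0.1595, -0.3809, 0.2153]
orientation: [2.977, 0.605, 0.033]
force: [-0.1, 0.4, 0.5]
opening: 0.0931
gripper_force: 0.0
```

```bash
cat > fk.py <<'E'
from h import *
from scipy.optimize import least_squares
np.set_printoptions(precision=4,suppress=True)
s,p,R=st();print(s["t"],p,s["q"],s["force"])
D=[((-1.2554,.13114,1.48927,0,1.523),(.23395,-.55194,.2426)),((-1.2292,1.1689,.0254,.0067,1.8447),(.3563,-.8424,.2581)),((-1.2763,-.137,1.7834,.0118,1.3863),(.2082,-.496,.2301)),((-1.3645,-.8937,2.3436,.0206,1.5905),(.1196,-.2863,.2043)),(s["q"],p)]
def fk(k,q):
    r0,h,L1,L2,e,L3=k;a=q[1];b=a+q[2];c=b+q[4]
    return np.array([r0+L1*np.sin(a)+L2*np.sin(b)+e*np.cos(b)+L3*np.sin(c),h+L1*np.cos(a)+L2*np.cos(b)-e*np.sin(b)+L3*np.cos(c)])
k=least_squares(lambda k:np.ravel([fk(k,q)-[np.hypot(P[0],P[1]),P[2]] for q,P in D]),[0,.3,.4,.4,0,.2])
print(k.x,k.fun)
E
python3 fk.py
python3 - <<'E'
from h import *
np.set_printoptions(precision=3,suppress=True)
d=pickle.load(open("cams0.pkl","rb"));t=d["top"];s=d["side"]
for n,px in [("monbase",(70,85)),("spk",(140,70)),("phone",(305,75))]: print(n,plane(s,px,0))
for n,px in [("blk1",(10,325)),("blk2",(20,390))]: print(n,plane(t,px,.1))
a=cv2.resize(t["frame"][230:305,160:240],None,fx=7,fy=7,interpolation=2)
cv2.imwrite("pics/z2.png",a[:,:,::-1])
E
```

```text
3.1 [ 0.1595 -0.3809  0.2153] [-1.3119 -0.5078  2.1025  0.0156  1.4425 -0.1434] [-0.0547  0.3635  0.4529]
[0.0074 0.3234 0.3661 0.5488 0.0654 0.3513] [ 0.     -0.0001  0.     -0.0001 -0.0001  0.     -0.0001  0.0002  0.0001
  0.    ]
monbase [0.067 0.844 0.   ]
spk [0.308 0.85  0.   ]
phone [ 0.853  0.618 -0.   ]
blk1 [0.333 0.827 0.1  ]
blk2 [0.164 0.807 0.1  ]
```

View pics/z2.png

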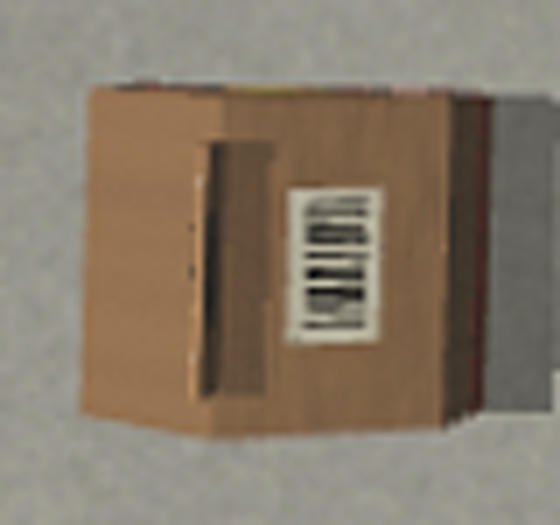

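The crop shows the label with corners at about (290,187), (385,188), (380,342) and (287,340), and the fin left of it. Next I'll fit the planar poses of the scanner and label from these known points.

```bash
cat > fit.py <<'E'
from h import *
from scipy.optimize import least_squares
np.set_printoptions(precision=4,suppress=True)
d=pickle.load(open("cams0.pkl","rb"));t=d["top"];print("cam",-np.array(t["R"]).T@t["t"])
def z(p,s,o): return (np.array(p)+.5)/s-.5+o
def fit(pts,x0,off):
    def f(q):
        c,s_=np.cos(q[2]),np.sin(q[2])
        return np.ravel([proj(t,np.array([q[0]+c*X[0]-s_*X[1],q[1]+s_*X[0]+c*X[1],X[2]+off]))-p for X,p in pts])
    r=least_squares(f,x0,loss="soft_l1");print(r.x,"\n",r.fun.reshape(-1,2));return r.x
b=np.array([-.022,.021]);u=np.array([-.17,.985]);v=np.array([.985,.17])
def H(a,w,zz): return np.append(b+a*u+w*v,zz)
P=[(np.array([.061,-.024,.052]),(330,152)),(np.array([.061,.024,.052]),(276,230)),(np.array([-.043,-.021,.056]),(503,258)),(np.array([-.043,.021,.056]),(465,325)),
 (H(.098,.024,.056),(316,478)),(H(.098,-.024,.056),(420,512)),(H(.04,-.017,.044),(441,375)),(H(.09,-.017,.044),(408,490))]
s=fit([(X,z(p,5,np.array([340,180]))) for X,p in P],[.54,-.24,1.9],.004)
c,sn=np.cos(s[2]),np.sin(s[2]);T=np.array([[c,-sn],[sn,c]])
print("grip",s[:2]+T@[-.02,.058],"gripx yaw",s[2]+.175,"window",s[:2]+T@[.061,0])
h=.0127
L=[(np.array([h,.026,h+.113]),(289,187)),(np.array([-h,.026,.113-h]),(385,188)),(np.array([-h,-.026,.113-h]),(380,342)),(np.array([h,-.026,.113+h]),(286,340))]
l=fit([(X,z(p,7,np.array([160,230]))) for X,p in L],[.48,.29,1.57],0)
E
python3 fit.py
```

```text
cam [0.5412 0.0153 1.3344]
[ 0.5563 -0.2276  1.0536] 
 [[-1.0928 -0.736 ]
 [ 0.8337  0.6839]
 [ 0.7797 -1.3367]
 [ 0.6878  0.2313]
 [ 1.8383  0.388 ]
 [-0.6506 -0.4319]
 [-1.3111  3.5792]
 [-0.8199 -0.3476]]
grip [ 0.496  -0.2163] gripx yaw 1.228586481510106 window [ 0.5865 -0.1746]
[0.4936 0.2954 1.582 ] 
 [[  0.459   15.9847]
 [ -0.408   14.8698]
 [ -0.3263 -28.7333]
 [  0.2622 -27.886 ]]
```

```bash
sed -i 's/,(H(.04,-.017,.044),(441,375)),(H(.09,-.017,.044),(408,490))\]/]/; s/\.026,h+\.113\]),(289/-.026,h+.113]),(289/; s/np.array(\[h,--/np.array([h,-/; s/\[-h,\.026/[-h,Q.026/; s/\[-h,-\.026/[-h,.026/; s/\[-h,Q/[-h,-/; s/\[h,-\.026,\.113+h\]),(286/[h,.026,.113+h]),(286/' fit.py; grep '^L=' fit.py; python3 fit.py
python3 - <<'E'
import sys;sys.path.insert(0,'.')
from h import *
s,p,R=st();print(p,R)
E
```

```text
L=[(np.array([h,-.026,h+.113]),(289,187)),(np.array([-h,-.026,.113-h]),(385,188)),(np.array([-h,.026,.113-h]),(380,342)),(np.array([h,.026,.113+h]),(286,340))]
cam [0.5412 0.0153 1.3344]
[ 0.5556 -0.2269  1.0327] 
 [[-0.9479 -0.8   ]
 [ 0.6252  0.4261]
 [ 0.4972 -0.6443]
 [ 0.0938  0.7577]
 [ 0.6025  0.303 ]
 [-2.0088 -0.1284]]
grip [ 0.4956 -0.2143] gripx yaw 1.207673955007459 window [ 0.5869 -0.1745]
[0.4782 0.2957 1.5155] 
 [[ 0.5483  0.1122]
 [-0.3338 -0.0055]
 [-0.3824 -0.3998]
 [ 0.1862  0.2685]]
[ 0.15945503 -0.38088492  0.21530706] [[ 9.20628909e-01  3.88214653e-01  4.16148380e-02]
 [ 3.90438387e-01 -9.15527487e-01 -9.67847438e-02]
 [ 5.26272324e-04  1.05350863e-01 -9.94434975e-01]]
```

```bash
cat >> h.py <<'E'
def plan(P,R,target,twist,n,dec=1):
    """rows in tool axes from pose P,R to target with total twist, ease in/out"""
    w=np.sin(np.pi*(np.arange(n)+.5)/n)+.35;f=np.cumsum(w)/w.sum()
    p,r,tw=P.copy(),R.copy(),0.;D=[];T=[]
    for i in range(n):
        g=P+(np.array(target)-P)*f[i];d=np.round(r.T@(g-p)*100,dec);a=round(twist*f[i]-tw,2)
        p=p+r@d/100;r=r@Ro.from_rotvec([0,0,a]).as_matrix();tw+=a;D.append(d.tolist());T.append(a)
    for i in range(0,n,8): print(D[i:i+8],[float(x) for x in T[i:i+8]])
    print("end",p,"max",max(np.linalg.norm(x) for x in D),"R",r.round(3).tolist());return p,r
E
python3 - <<'E'
from h import *
s,p,R=st()
g=np.array([.4955,-.2150,.034])
r2=R@Ro.from_rotvec([0,0,.75]).as_matrix();print("az",np.arctan2(r2[1,1],r2[0,1]))
tw=.75+(np.arctan2(r2[1,1],r2[0,1])-(1.218-np.pi));print(tw)
r2=R@Ro.from_rotvec([0,0,tw]).as_matrix()
tgt=g-.006*r2[:,2]
a,b=plan(p,R,tgt+[0,0,.12],tw,12)
plan(a,b,tgt,0,5)
E
```

```text
az -1.9225019250159912
0.751090728573802
[[1.5, -0.1, 0.2], [2.3, -0.3, 0.3], [3.0, -0.4, 0.5], [3.6, -0.8, 0.5], [3.8, -1.1, 0.5], [4.0, -1.5, 0.6], [3.8, -1.9, 0.6], [3.5, -2.0, 0.6]] [0.03, 0.05, 0.06, 0.07, 0.08, 0.09, 0.08, 0.08]
[[2.9, -2.1, 0.5], [2.4, -1.9, 0.4], [1.7, -1.6, 0.4], [1.0, -1.1, 0.2]] [0.07, 0.06, 0.05, 0.03]
end [ 0.49505376 -0.21428229  0.15983968] max 4.313930922024598 R [[0.938, -0.343, 0.042], [-0.338, -0.936, -0.097], [0.072, 0.077, -0.994]]
[[-0.1, -0.1, 1.6], [-0.2, -0.2, 2.7], [-0.2, -0.3, 3.3], [-0.2, -0.2, 2.7], [-0.1, -0.1, 1.6]] [0.0, 0.0, 0.0, 0.0, 0.0]
end [ 0.49559139 -0.21466846  0.04023382] max 3.3196385345395663 R [[0.938, -0.343, 0.042], [-0.338, -0.936, -0.097], [0.072, 0.077, -0.994]]
```

{"method": "apply_moves", "body": {"delta_pos": [[1.5,-0.1,0.2],[2.3,-0.3,0.3],[3.0,-0.4,0.5],[3.6,-0.8,0.5],[3.8,-1.1,0.5],[4.0,-1.5,0.6],[3.8,-1.9,0.6],[3.5,-2.0,0.6]], "twist": [0.03,0.05,0.06,0.07,0.08,0.09,0.08,0.08], "gripper": 9.3}}

```text
t: 4.1
tool_pos: [0.402, -0.2596, 0.1767]
orientation: [3.036, -0.215, 0.076]
force: [-0.4, 0.1, 0.4]
opening: 0.093
gripper_force: 0.0
```

{"method": "apply_moves", "body": {"delta_pos": [[2.9,-2.1,0.5],[2.4,-1.9,0.4],[1.7,-1.6,0.4],[1.0,-1.1,0.2],[0,0,0]], "twist": [0.07,0.06,0.05,0.03,0]}}

```text
t: 4.72
tool_pos: [0.4945, -0.213, 0.1608]
orientation: [3.003, -0.527, 0.089]
force: [0.3, -0.4, 0.4]
opening: 0.0928
gripper_force: 0.0
```

Run:
```python
from h import *
from plant import robot
s,p,R=st();print(s["t"],p,s["q"]);print(R.round(3))
c=robot.read_camera("side")
cv2.imwrite("pics/s1.png",c["frame"][:,:,::-1])
g=np.array([.4955,-.2150,.034]);print("grip px",proj(c,g),"grasp now",p+.006*R[:,2], proj(c,p+.006*R[:,2]))
# side fit check: project scanner points
for q in [(.5563,-.2276,1.0536),(.5556,-.2269,1.0327)]:
    ck,sk=np.cos(q[2]),np.sin(q[2])
    for X in [(.061,-.024,.056),(.061,.024,.056),(-.043,-.021,.06),(-.043,.021,.06)]:
        print(proj(c,np.array([q[0]+ck*X[0]-sk*X[1],q[1]+sk*X[0]+ck*X[1],X[2]])).round(1))
plan(p,R,g-.006*R[:,2],0,5)
```

```text
4.725 [ 0.49446163 -0.21302301  0.1607594 ] [-0.45530885 -0.05247379  1.83314609 -0.07436603  1.27995691  1.48151393]
[[ 0.939 -0.342  0.042]
 [-0.337 -0.936 -0.1  ]
 [ 0.073  0.08  -0.994]]
grip px [279.65389586 306.91368436] grasp now [ 0.49471262 -0.21362141  0.1547946 ] [276.25278105 277.28961149]
[324.1 274.9]
[302.4 271.8]
[315.4 317.6]
[295.  314.4]
[324.2 275.1]
[302.6 271.5]
[314.5 317.5]
[294.2 314. ]
[[-0.1, -0.1, 1.6], [-0.2, -0.2, 2.8], [-0.2, -0.2, 3.2], [-0.2, -0.2, 2.8], [-0.1, -0.2, 1.6]] [0.0, 0.0, 0.0, 0.0, 0.0]
end [ 0.49505277 -0.21386927  0.04016117] max 3.2124756808418025 R [[0.939, -0.342, 0.042], [-0.337, -0.936, -0.1], [0.073, 0.08, -0.994]]
```

View pics/s1.png

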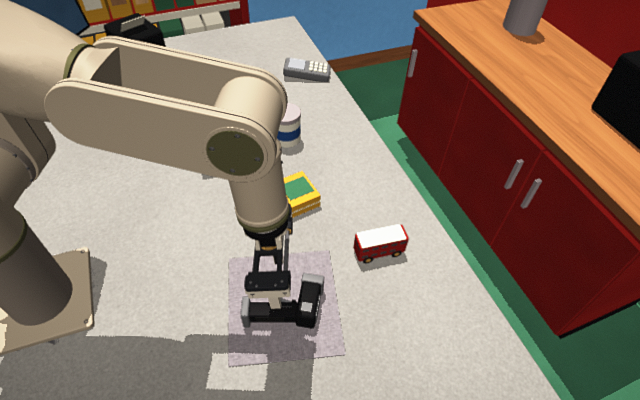

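The gripper is over the handle, and the projected head corners match the side view: nose (302–324,275), rear around (305,317). Now I'll descend and grip lightly.

{"method": "apply_moves", "body": {"delta_pos": [[-0.1,0,1.6],[-0.2,-0.1,2.8],[-0.2,-0.2,3.2],[-0.2,-0.2,2.8],[-0.1,-0.1,1.6],[0,0,0]], "twist": [0,0,0,0,0,0]}}

```text
t: 5.52
tool_pos: [0.4929, -0.2172, 0.039]
orientation: [3.003, -0.53, 0.086]
force: [0.7, -0.8, -0.1]
opening: 0.0929
gripper_force: 0.0
```

{"method": "apply_moves", "body": {"delta_pos": [[0,0,0],[0,0,0],[0,0,0],[0,0,0],[0,0,0],[0,0,0]], "twist": [0,0,0,0,0,0], "gripper": 4.2, "squeeze": 8}}

```text
t: 6.28
tool_pos: [0.4946, -0.2175, 0.0408]
orientation: [3.002, -0.53, 0.091]
force: [0.1, 0.3, 1.8]
opening: 0.0519
gripper_force: 8.0
```

Run:
```python
from h import *
s,p,R=st();print(s["t"],p,s["opening"],s["gripper_force"],s["force"],s["wrist_torque"])
```

```text
6.275 [ 0.49457641 -0.21754892  0.04078298] 0.051905289887303446 8.001548484899104 [0.14724786 0.32839096 1.7612443 ] [0.28033101 0.03747729 0.02549648]
```

Run:
```python
from h import *
s,p,R=st()
a,b=plan(p,R,p+[0,0,.10],0,5)
plan(a,b,[-.20,-.74,.35],0,19)
```

```text
[[0.1, 0.1, -1.3], [0.2, 0.2, -2.3], [0.2, 0.2, -2.7], [0.1, 0.2, -2.3], [0.1, 0.1, -1.3]] [0.0, 0.0, 0.0, 0.0, 0.0]
end [ 0.49415663 -0.21747743  0.14035114] max 2.714774392099646 R [[0.938, -0.344, 0.043], [-0.338, -0.936, -0.1], [0.075, 0.08, -0.994]]
[[-1.1, 1.7, -0.4], [-1.4, 2.4, -0.6], [-1.9, 3.0, -0.8], [-2.1, 3.5, -0.8], [-2.6, 4.1, -1.1], [-2.7, 4.5, -1.1], [-3.0, 4.9, -1.2], [-3.2, 5.1, -1.3]] [0.0, 0.0, 0.0, 0.0, 0.0, 0.0, 0.0, 0.0]
[[-3.3, 5.3, -1.3], [-3.3, 5.4, -1.4], [-3.3, 5.3, -1.3], [-3.1, 5.1, -1.3], [-3.0, 4.9, -1.2], [-2.8, 4.5, -1.1], [-2.5, 4.1, -1.0], [-2.2, 3.6, -0.9]] [0.0, 0.0, 0.0, 0.0, 0.0, 0.0, 0.0, 0.0]
[[-1.9, 2.9, -0.8], [-1.4, 2.4, -0.5], [-1.1, 1.7, -0.5]] [0.0, 0.0, 0.0]
end [-0.2001692  -0.73965432  0.35024619] max 6.4815121692395214 R [[0.938, -0.344, 0.043], [-0.338, -0.936, -0.1], [0.075, 0.08, -0.994]]
```

{"method": "apply_moves", "body": {"delta_pos": [[0.1,0.1,-1.3],[0.2,0.2,-2.3],[0.2,0.2,-2.7],[0.1,0.2,-2.3],[0.1,0.1,-1.3],[0,0,0]], "twist": [0,0,0,0,0,0]}}

```text
t: 7.02
tool_pos: [0.4946, -0.2178, 0.1413]
orientation: [3.002, -0.53, 0.093]
force: [-0.3, -1.3, -1.6]
opening: 0.0506
gripper_force: 8.0
```

Run:
```python
from h import *
from plant import robot
s,p,R=st();print(s["t"],p,s["opening"],s["gripper_force"],s["force"],s["wrist_torque"])
c=robot.read_camera("side");f=cv2.resize(c["frame"][180:360,190:400],None,fx=3.3,fy=3.3,interpolation=2)
cv2.imwrite("pics/s2.png",f[:,:,::-1])
```

```text
7.025 [ 0.49461606 -0.21777146  0.1412801 ] 0.05064137668186804 7.990673929452896 [-0.27463762 -1.27076845 -1.59109183] [ 0.11946674  0.1021308  -0.01399608]
```

View pics/s2.png

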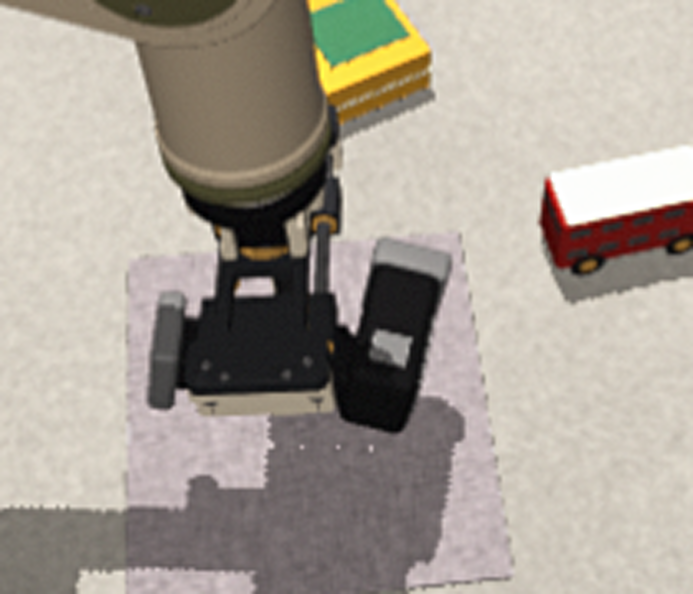

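Scanner lifted and flush in the jaws (opening 50.6 mm), with the trigger at rest. Its head is at (400,340) in the crop. Next I carry it out toward azimuth −105°.

{"method": "apply_moves", "body": {"delta_pos": [[-1.1,1.7,-0.4],[-1.4,2.4,-0.6],[-1.9,3.0,-0.8],[-2.1,3.5,-0.8],[-2.6,4.1,-1.1],[-2.7,4.5,-1.1],[-3.0,4.9,-1.2],[-3.1,5.0,-1.3]], "twist": [0,0,0,0,0,0,0,0]}}

```text
t: 8.07
tool_pos: [0.2203, -0.4221, 0.222]
orientation: [3.003, -0.53, 0.089]
force: [-0.0, -2.1, -2.0]
opening: 0.0507
gripper_force: 8.0
```

{"method": "apply_moves", "body": {"delta_pos": [[-3.1,5.0,-1.3],[-3.1,5.0,-1.3],[-3.1,5.0,-1.3],[-3.1,5.0,-1.3],[-3.0,4.9,-1.2],[-2.8,4.5,-1.1],[-2.5,4.1,-1.0],[-2.2,3.6,-0.9]], "twist": [0,0,0,0,0,0,0,0]}}

```text
t: 9.07
tool_pos: [-0.1263, -0.6819, 0.3275]
orientation: [3.004, -0.532, 0.09]
force: [0.1, -0.8, -2.1]
opening: 0.0506
gripper_force: 8.0
```

{"method": "apply_moves", "body": {"delta_pos": [[-1.9,2.9,-0.8],[-1.4,2.4,-0.5],[-1.1,1.7,-0.5],[0,0,0]], "twist": [0,0,0,0]}}

```text
t: 9.57
tool_pos: [-0.1919, -0.7304, 0.3471]
orientation: [3.004, -0.533, 0.09]
force: [0.3, 0.4, -2.1]
opening: 0.0509
gripper_force: 8.0
```

Run:
```python
from h import *
s,p,R=st();print(s["t"],p,s["opening"],s["gripper_force"],s["force"],s["q"]);print(R.round(3))
a=np.arctan2(p[1],p[0]);o=np.array([np.cos(-1.85),np.sin(-1.85),0]);print(a,"outward in tool",(R.T@o*100).round())
```

```text
9.575 [-0.19187364 -0.73037115  0.34710683] 0.05092681724954634 7.990042716264725 [ 0.26413567  0.44864052 -2.09253356] [-1.93033964  0.47754159  0.88953409  0.07492611  1.69692002  0.0041398 ]
[[ 0.937 -0.346  0.042]
 [-0.341 -0.935 -0.098]
 [ 0.074  0.078 -0.994]]
-1.8276983327686973 outward in tool [ 7. 99.  8.]
```

{"method": "apply_moves", "body": {"delta_pos": [[0.2,3,0.2],[0.3,4,0.4],[0.3,4,0.4],[0.3,5,0.5],[0.3,5,0.5],[0.3,5,0.6],[0.3,5,0.6],[0.3,5,0.7]], "twist": [0,0,0,0,0,0,0,0]}}

```text
t: 10.58
tool_pos: [-0.2447, -0.921, 0.295]
orientation: [2.849, -0.51, 0.067]
force: [-0.5, -0.6, -1.6]
opening: 0.0511
gripper_force: 8.0
```

```bash
cat > r.py <<'E'
from h import *
s,p,R=st();print(s["t"],p,s["opening"],s["gripper_force"],s["force"],s["q"].round(3));print(R.round(3))
z=R[:,2];print("tilt",np.arccos(-z[2]),"az",np.degrees(np.arctan2(z[1],z[0])),"pos az",np.degrees(np.arctan2(p[1],p[0])))
o=np.array([p[0],p[1],0]);print("outward in tool",(R.T@o/np.linalg.norm(o)).round(2))
b=-(R[:,1]*np.cos(.175)-R[:,0]*np.sin(.175));print("beam?",b)
E
python3 r.py
```

```text
10.575 [-0.24471133 -0.92098666  0.29496647] 0.05108603266511023 7.992528676986694 [-0.52792441 -0.55430032 -1.57553516] [-1.916  1.136  0.027  0.087  1.742  0.034]
[[ 0.938 -0.347  0.002]
 [-0.336 -0.909 -0.248]
 [ 0.088  0.232 -0.969]]
tilt 0.25112927435863297 az -89.59022958596303 pos az -104.87999680769634
outward in tool [0.08 0.97 0.24]
beam? [ 0.50496656  0.8362882  -0.21361372]
```

{"method": "apply_moves", "body": {"delta_pos": [[0.4,5.6,1.4],[0.4,5.6,1.6],[0.4,5.5,1.8],[0.4,5.5,2.0],[0.4,5.4,2.2],[0.4,5.4,2.4]], "twist": [0,0,0,0,0,0]}}

```text
t: 11.32
tool_pos: [-0.2722, -1.0278, 0.2281]
orientation: [2.607, -0.478, 0.031]
force: [-0.4, 0.2, -2.4]
opening: 0.0508
gripper_force: 8.0
```

```bash
python3 r.py
```

```text
11.325 [-0.27219272 -1.02784102  0.22813328] 0.050789476147958236 7.992697209119797 [-0.4054286   0.15128854 -2.4215629 ] [-1.91   1.246  0.027  0.097  1.386  0.03 ]
[[ 0.938 -0.339 -0.064]
 [-0.328 -0.821 -0.468]
 [ 0.107  0.46  -0.882]]
tilt 0.49135359388741695 az -97.73790848395913 pos az -104.8325828260399
outward in tool [0.08 0.88 0.47]
beam? [ 0.49762382  0.75097332 -0.43406176]
```

{"method": "apply_moves", "body": {"delta_pos": [[0.4,5.6,2.0],[0.4,5.6,2.0],[0.4,5.6,2.0],[0,0,0]], "twist": [0,0,0,0]}}

```text
t: 11.82
tool_pos: [-0.285, -1.0683, 0.2305]
orientation: [2.484, -0.462, 0.013]
force: [-0.3, -0.5, -2.1]
opening: 0.0507
gripper_force: 8.0
```

```bash
python3 r.py
```

```text
11.825 [-0.28499213 -1.06829327  0.23052237] 0.050679266860038666 7.990267798304558 [-0.29054202 -0.54665296 -2.11135457] [-1.909  1.269  0.027  0.104  1.239  0.026]
[[ 0.939 -0.33  -0.096]
 [-0.323 -0.756 -0.569]
 [ 0.115  0.566 -0.817]]
tilt 0.6153095279770779 az -99.57278025625564 pos az -104.93712163348978
outward in tool [0.07 0.82 0.57]
beam? [ 0.48809482  0.68806551 -0.53696304]
```

```bash
cat >> h.py <<'E'
SX=np.array([np.sin(.175),-np.cos(.175),0]);SY=np.array([-np.cos(.175),-np.sin(.175),0]);SZ=np.array([0,0,-1.])
GRIP=np.array([0,0,.0085]);WIN=GRIP+.081*SX-.058*SY
LAB=np.array([.4782,.2957,.113]);LN=np.array([-.7071*np.cos(1.5155),-.7071*np.sin(1.5155),.7071])
def aim(p,R):
    w=p+R@WIN;v=LAB-w
    print("window",w.round(4),"label in window mm",[round(float(1000*(R@a)@v),1) for a in (SX,SY,SZ)],"ang",np.arccos(-(R@SX)@LN).round(3))
E
python3 - <<'E'
from h import *
np.set_printoptions(precision=4,suppress=True)
s,p,R=st()
ang=lambda a:np.arccos(-(R@Ro.from_rotvec([0,0,a]).as_matrix()@SX)@LN)
tw=min(np.arange(-1.2,1.2,.01),key=ang);r=R@Ro.from_rotvec([0,0,tw]).as_matrix();print("tw",tw,ang(tw),"beam",r@SX,"scanner y",r@SY,"z",r@SZ)
T=LAB-.1*(r@SX)-r@WIN;print("target TCP",T)
a,b=plan(p,R,[.36,-.50,.36],tw,20)
a,b=plan(a,b,[T[0],T[1]-.10,.34],0,12)
aim(a,b)
E
```

```text
tw -0.4599999999999993 0.17277931491740536 beam [ 0.0522  0.8164 -0.5752] scanner y [-0.994   0.0979  0.0486] z [0.096  0.5692 0.8166]
target TCP [0.4119 0.1585 0.2269]
[[0.9, -1.2, -1.1], [1.4, -1.7, -1.4], [1.6, -2.1, -1.8], [2.0, -2.4, -2.2], [2.4, -2.8, -2.5], [2.7, -2.9, -2.8], [3.1, -3.2, -2.9], [3.3, -3.2, -3.2]] [-0.01, -0.01, -0.02, -0.02, -0.02, -0.03, -0.03, -0.03]
[[3.5, -3.3, -3.3], [3.7, -3.2, -3.4], [3.8, -3.1, -3.3], [3.8, -2.9, -3.3], [3.7, -2.8, -3.2], [3.6, -2.4, -3.0], [3.4, -2.2, -2.7], [3.2, -1.8, -2.5]] [-0.03, -0.03, -0.03, -0.03, -0.03, -0.03, -0.03, -0.02]
[[2.7, -1.6, -2.2], [2.4, -1.3, -1.8], [1.9, -0.9, -1.4], [1.3, -0.7, -1.1]] [-0.02, -0.02, -0.01, -0.01]
end [ 0.3596 -0.5003  0.3601] max 5.957348403442592 R [[0.988, 0.122, -0.096], [0.046, -0.821, -0.569], [-0.148, 0.558, -0.817]]
[[0.3, -1.9, -1.2], [0.5, -2.8, -1.9], [0.7, -3.8, -2.5], [0.7, -4.5, -3.0], [0.9, -4.9, -3.3], [0.9, -5.3, -3.4], [0.9, -5.2, -3.5], [0.9, -5.0, -3.3]] [0.0, 0.0, 0.0, 0.0, 0.0, 0.0, 0.0, 0.0]
[[0.8, -4.5, -2.9], [0.6, -3.7, -2.5], [0.5, -2.9, -1.9], [0.3, -1.9, -1.3]] [0.0, 0.0, 0.0, 0.0]
end [0.4117 0.059  0.3401] max 6.3608175575157 R [[0.988, 0.122, -0.096], [0.046, -0.821, -0.569], [-0.148, 0.558, -0.817]]
window [0.4727 0.1146 0.2838] label in window mm [246.3, 4.0, -35.9] ang 0.173
```

{"method": "apply_moves", "body": {"delta_pos": [[0.9,-1.2,-1.1],[1.4,-1.7,-1.4],[1.6,-2.1,-1.8],[2.0,-2.4,-2.2],[2.4,-2.8,-2.5],[2.7,-2.9,-2.8],[3.1,-3.2,-2.9],[3.3,-3.2,-3.2]], "twist": [-0.01,-0.01,-0.02,-0.02,-0.02,-0.03,-0.03,-0.03]}}

```text
t: 12.82
tool_pos: [-0.0489, -0.8603, 0.2789]
orientation: [2.513, -0.249, -0.056]
force: [0.6, -0.2, -1.6]
opening: 0.051
gripper_force: 8.0
```

{"method": "apply_moves", "body": {"delta_pos": [[3.5,-3.3,-3.3],[3.7,-3.2,-3.4],[3.8,-3.1,-3.3],[3.8,-2.9,-3.3],[3.7,-2.8,-3.2],[3.6,-2.4,-3.0],[3.4,-2.2,-2.7],[3.2,-1.8,-2.5]], "twist": [-0.03,-0.03,-0.03,-0.03,-0.03,-0.03,-0.03,-0.02]}}

```text
t: 13.82
tool_pos: [0.275, -0.5745, 0.3434]
orientation: [2.53, 0.041, -0.148]
force: [0.5, -0.2, -1.6]
opening: 0.0509
gripper_force: 8.0
```

{"method": "apply_moves", "body": {"delta_pos": [[2.7,-1.6,-2.2],[2.4,-1.3,-1.8],[1.9,-0.9,-1.4],[1.3,-0.7,-1.1]], "twist": [-0.02,-0.02,-0.01,-0.01]}}

```text
t: 14.32
tool_pos: [0.3595, -0.5002, 0.3602]
orientation: [2.529, 0.117, -0.172]
force: [0.4, 0.1, -1.9]
opening: 0.0507
gripper_force: 8.0
```

```bash
python3 r.py
python3 - <<'E'
from h import *
s,p,R=st()
a,b=plan(p,R,[.4119,.0585,.34],0,13)
E
```

```text
14.325 [ 0.35954549 -0.50017453  0.36015765] 0.05071005803399068 7.988535314798355 [ 0.35959485  0.06834126 -1.93247783] [-0.753 -0.175  1.696 -0.527  1.288  0.789]
[[ 0.988  0.122 -0.097]
 [ 0.046 -0.819 -0.571]
 [-0.149  0.56  -0.815]]
tilt 0.618192365058645 az -99.61250519562557 pos az -54.28990645653307
outward in tool [0.54 0.74 0.41]
beam? [ 0.0514968   0.8147993  -0.57745145]
[[0.3, -1.7, -1.1], [0.4, -2.5, -1.7], [0.6, -3.3, -2.2], [0.7, -4.0, -2.6], [0.8, -4.4, -3.0], [0.8, -4.8, -3.2], [0.8, -4.9, -3.2], [0.9, -4.7, -3.2]] [0.0, 0.0, 0.0, 0.0, 0.0, 0.0, 0.0, 0.0]
[[0.7, -4.5, -2.9], [0.7, -3.9, -2.7], [0.6, -3.3, -2.2], [0.4, -2.6, -1.7], [0.3, -1.7, -1.1]] [0.0, 0.0, 0.0, 0.0, 0.0]
end [0.41172627 0.05884323 0.33992632] max 5.906775770248944 R [[0.988, 0.122, -0.097], [0.046, -0.819, -0.571], [-0.149, 0.56, -0.815]]
```

{"method": "apply_moves", "body": {"delta_pos": [[0.3,-1.7,-1.1],[0.4,-2.5,-1.7],[0.6,-3.3,-2.2],[0.7,-4.0,-2.6],[0.8,-4.4,-3.0],[0.8,-4.8,-3.2],[0.8,-4.9,-3.2],[0.9,-4.7,-3.2]], "twist": [0,0,0,0,0,0,0,0]}}

```text
t: 15.32
tool_pos: [0.3931, -0.1338, 0.3468]
orientation: [2.529, 0.114, -0.171]
force: [1.1, 0.5, -1.8]
opening: 0.0509
gripper_force: 8.0
```

{"method": "apply_moves", "body": {"delta_pos": [[0.7,-4.5,-2.9],[0.7,-3.9,-2.7],[0.6,-3.3,-2.2],[0.4,-2.6,-1.7],[0.3,-1.7,-1.1],[0,0,0]], "twist": [0,0,0,0,0,0]}}

```text
t: 16.08
tool_pos: [0.4116, 0.0579, 0.3393]
orientation: [2.528, 0.118, -0.172]
force: [0.5, -0.4, -1.8]
opening: 0.0509
gripper_force: 8.0
```

```bash
python3 r.py
python3 - <<'E'
from h import *
s,p,R=st();aim(p,R)
T=LAB-.1*(R@SX)-R@WIN;print(T)
plan(p,R,T,0,10)
E
```

```text
16.075 [0.41163835 0.05786021 0.33925381] 0.0508890004967742 7.988900765776634 [ 0.54857686 -0.44852741 -1.78547598] [ 0.428 -0.11   1.675 -0.534  1.907  1.812]
[[ 0.988  0.123 -0.097]
 [ 0.046 -0.819 -0.572]
 [-0.149  0.561 -0.814]]
tilt 0.6191240690093687 az -99.59217921955205 pos az 8.001121397686232
outward in tool [ 0.98  0.01 -0.18]
beam? [ 0.05115192  0.81428335 -0.57820939]
window [0.4726 0.1133 0.2826] label in window mm [246.9, 3.9, -33.2] ang 0.169
[0.41211157 0.15883761 0.22744762]
[[0.1, -0.7, 0.2], [0.2, -1.2, 0.2], [0.2, -1.6, 0.4], [0.3, -1.8, 0.4], [0.3, -2.0, 0.5], [0.3, -1.9, 0.4], [0.3, -1.9, 0.4], [0.2, -1.5, 0.4]] [0.0, 0.0, 0.0, 0.0, 0.0, 0.0, 0.0, 0.0]
[[0.2, -1.2, 0.3], [0.1, -0.7, 0.1]] [0.0, 0.0]
end [0.41238668 0.15871355 0.22778164] max 2.083266665599966 R [[0.988, 0.123, -0.097], [0.046, -0.819, -0.572], [-0.149, 0.561, -0.814]]
```

{"method": "apply_moves", "body": {"delta_pos": [[0.1,-0.7,0.2],[0.2,-1.2,0.2],[0.2,-1.6,0.4],[0.3,-1.8,0.4],[0.3,-2.0,0.5],[0.3,-1.9,0.4],[0.3,-1.9,0.4],[0.2,-1.5,0.4]], "twist": [0,0,0,0,0,0,0,0]}}

```text
t: 17.08
tool_pos: [0.4124, 0.1457, 0.2412]
orientation: [2.528, 0.117, -0.172]
force: [-0.1, -0.4, -1.4]
opening: 0.0509
gripper_force: 8.0
```

{"method": "apply_moves", "body": {"delta_pos": [[0.2,-1.2,0.3],[0.1,-0.7,0.1],[0,0,0]], "twist": [0,0,0]}}

```text
t: 17.45
tool_pos: [0.4127, 0.1584, 0.2278]
orientation: [2.529, 0.116, -0.172]
force: [0.1, 1.0, -1.6]
opening: 0.0509
gripper_force: 8.0
```

```bash
python3 r.py|head -3
python3 - <<'E'
from h import *
from plant import robot
s,p,R=st();aim(p,R)
d={}
ims=[]
for n in("side","top"):
    c=robot.read_camera(n);d[n]=c
    cs=lambda v:proj(c,p+R@(GRIP-np.array([-.02*1,.058,0])@np.array([SX,SY,SZ])+v[0]*SX+v[1]*SY+v[2]*SZ)).round(1)
    print(n,"win",cs((.061,0,0)),"noseTopL",cs((.061,-.024,.024)),"noseTopR",cs((.061,.024,.024)),"rear",cs((-.043,-.021,.028)),cs((-.043,.021,.028)),"butt",cs((-.0387,.117,.028)),"label",proj(c,LAB).round(1))
pickle.dump(d,open("cams1.pkl","wb"))
a=d["side"]["frame"][60:250,100:330];b=d["top"]["frame"][180:340,130:330]
a=cv2.resize(a,None,fx=3,fy=3,interpolation=2);b=cv2.resize(b,None,fx=4,fy=3.7,interpolation=2)
cv2.imwrite("pics/s3.png",a[:,:,::-1]);cv2.imwrite("pics/t3.png",b[:,:,::-1])
E
```

```text
17.45 [0.41273661 0.15836943 0.22783093] 0.05090971044933617 7.9890212416648865 [ 0.10435152  1.01848746 -1.62586997] [ 0.589  0.112  1.658 -0.448  1.802  2.06 ]
[[ 0.988  0.122 -0.097]
 [ 0.045 -0.819 -0.572]
window [0.4738 0.2137 0.1712] label in window mm [100.6, 0.8, -0.1] ang 0.169
side win [215.9 133.7] noseTopL [224.3 122.7] noseTopR [204.6 125.1] rear [225.2 123.7] [206.2 126. ] butt [161.9 131.3] label [214.2 130.7]
top win [237.4 270.1] noseTopL [230.7 258.9] noseTopR [228.9 280.5] rear [264.1 263.1] [262.4 283.2] butt [257.3 328.9] label [207.5 267.3]
```

View pics/s3.png

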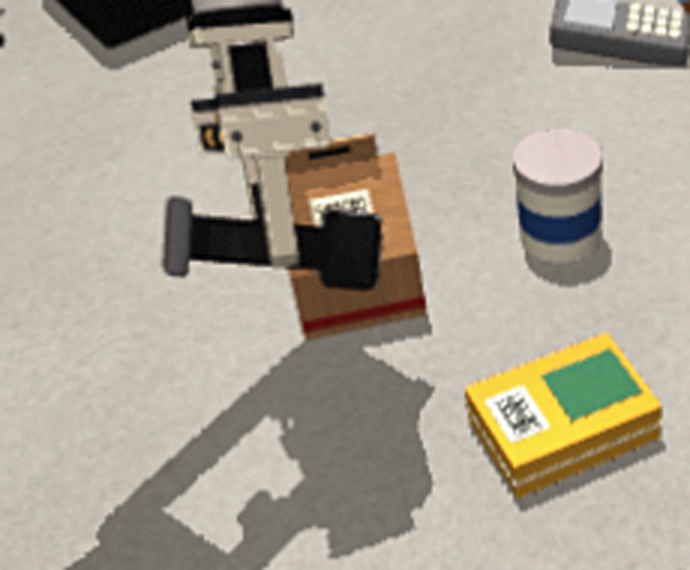

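View pics/t3.png

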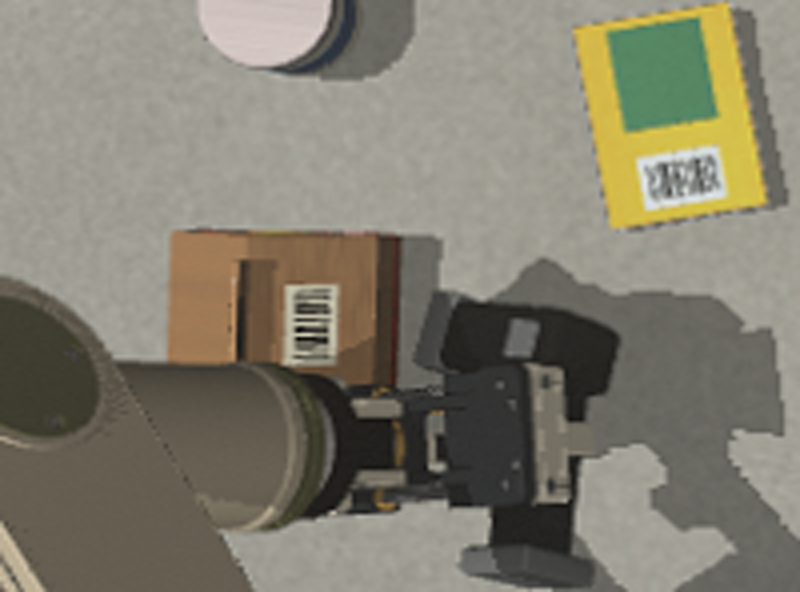

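The top crop shows the nose at about (427,328), roughly 30 crop px right of where I predicted, and the rear of the head at (612,365). So the scanner has drooped head-down in the jaws, which the side view also suggests (head around (350,250)). I'll fit the roll about the closing axis from the corners.

```bash
cat > fit2.py <<'E'
from h import *
from scipy.optimize import least_squares
np.set_printoptions(precision=4,suppress=True)
d=pickle.load(open("cams1.pkl","rb"));s,p,R=st()
T=lambda q:(q[0]/4+129.6,q[1]/3.7+179.6);S=lambda q:(q[0]/3+99.7,q[1]/3+59.7)
pts=[("top",(.061,-.024,.052),T((440,289))),("top",(.061,.024,.052),T((414,366))),("top",(-.043,-.021,.056),T((572,312))),("top",(-.043,-.021,0),T((620,335))),("top",(-.043,.021,0),T((604,398))),
("side",(-.043,.021,0),S((329,276))),("side",(-.043,-.021,0),S((373,290))),("side",(-.043,.021,.056),S((325,212))),("side",(-.043,-.021,.056),S((381,215)))]
G0=np.array([-.020,.058,.028])
def pose(k):  # k: roll about tool y, dx, dz, tilt about tool x, turn about tool z
    Q=Ro.from_rotvec([0,k[0],0])*Ro.from_rotvec([k[3],0,0])*Ro.from_rotvec([0,0,k[4]]);B=Q.as_matrix()@np.array([SX,SY,SZ]).T
    return B,np.array([k[1],0,.0085+k[2]])
def f(k):
    B,g=pose(k)
    return np.append(np.ravel([proj(d[n],p+R@(g+B@(np.array(X)-G0)))-u for n,X,u in pts]),[k[1]/.005,k[2]/.005,k[3]/.03,k[4]/.03])
r=least_squares(f,[.2,0,0,0,0],loss="soft_l1");print(r.x);print(r.fun[:-4].reshape(-1,2))
B,g=pose(r.x);w=p+R@(g+B@(np.array([.061,0,.028])-G0));v=LAB-w;A=R@B
print("window",w,"label in window",A.T@v*1000,"ang",np.arccos(-A[:,0]@LN),"beam",A[:,0])
print("move in tool cm to centre at 100:",R.T@(v-.1*A[:,0])*100)
E
python3 fit2.py
```

```text
[-0.2408 -0.0022 -0.0008  0.0092  0.0297]
[[-0.8282  0.2191]
 [-0.1784 -0.1118]
 [-2.06   -1.2029]
 [ 2.2999 -0.2404]
 [ 1.4658  1.2278]
 [-3.5387  2.5988]
 [ 0.7313 -0.1023]
 [ 0.0625 -1.1145]
 [ 0.4656  0.085 ]]
window [0.4707 0.2025 0.1603] label in window [102.9254   6.7221  18.5237] ang 0.13180674624171307 beam [ 0.0749  0.7883 -0.6108]
move in tool cm to centre at 100: [-0.1388 -0.4059 -1.9454]
```

{"method": "apply_moves", "body": {"delta_pos": [[0,-0.1,-0.4],[-0.1,-0.2,-0.7],[0,-0.1,-0.5],[0,0,-0.3],[0,0,0],[0,0,0]], "twist": [0,0,0,0,0,0], "squeeze": 9}}

```text
t: 18.3
tool_pos: [0.413, 0.1722, 0.2412]
orientation: [2.529, 0.116, -0.172]
force: [-0.3, -0.1, -1.9]
opening: 0.0503
gripper_force: 9.0
```

```bash
python3 r.py|head -1
python3 - <<'E'
from h import *
from plant import robot
d={n:robot.read_camera(n) for n in("side","top")};pickle.dump(d,open("cams2.pkl","wb"))
a=cv2.resize(d["side"]["frame"][105:175,140:240],None,fx=5,fy=5,interpolation=2);b=cv2.resize(d["top"]["frame"][245:345,205:305],None,fx=4,fy=4,interpolation=2)
im=np.zeros((400,900,3),np.uint8);im[:350,:500]=a;im[:400,500:]=b
im=cv2.copyMakeBorder(im[:,:800+100],0,0,0,0,0)
im=np.vstack([np.hstack([a[:, :400],np.zeros((350,0,3),np.uint8)])]) if 0 else im
im=im[:, 100:]  # crop keeps side cols from x=160
cv2.imwrite("pics/c4.png",im[:,:,::-1]);print(im.shape)
E
```

```text
18.3 [0.41304301 0.17223436 0.24124155] 0.0502736612058653 8.988383710384369 [-0.33434963 -0.12676354 -1.87814191] [ 0.608  0.125  1.618 -0.443  1.834  2.067]
(400, 800, 3)
```

View pics/c4.png

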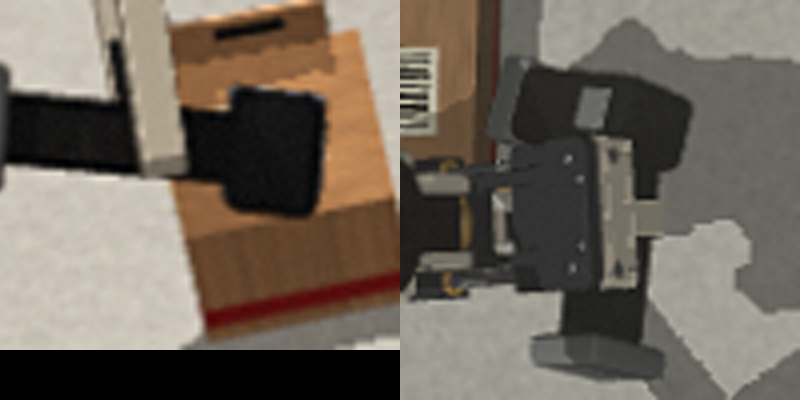

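The combined crop gives side-view head corners at (232,88), (325,93), (318,215) and (228,208). In the top view the nose edge runs (516,57)–(489,136) and the rear is at (692,102) and (678,170). I'll refit from these.

```bash
sed -e 's/cams1/cams2/' -e 's|^T=.*|T=lambda q:(205+(q[0]-400)/4-.4,245+q[1]/4-.4);S=lambda q:(160+q[0]/5-.4,105+q[1]/5-.4)|' -e 's/(440,289)/(516,57)/;s/(414,366)/(489,136)/;s/(572,312)/(645,80)/;s/(620,335)/(692,102)/;s/(604,398)/(678,170)/;s/(329,276)/(228,210)/;s/(373,290)/(318,216)/;s/(325,212)/(232,88)/;s/(381,215)/(325,93)/' fit2.py > fit3.py; python3 fit3.py
```

```text
[-0.2138 -0.0019  0.0021 -0.0044  0.0333]
[[-1.626  -0.6498]
 [-0.4474  0.4192]
 [-2.5654 -1.4297]
 [ 2.8149 -0.3718]
 [ 1.6878  1.4379]
 [-0.8731  0.2149]
 [ 0.1244  0.5181]
 [-0.1332 -0.5716]
 [ 0.3996  0.1541]]
window [0.4712 0.2152 0.1715] label in window [99.6325  1.682   3.616 ] ang 0.12326393475094558 beam [ 0.0751  0.7827 -0.6178]
move in tool cm to centre at 100: [-0.0915 -0.0004 -0.3899]
```

{"method": "apply_moves", "body": {"delta_pos": [[0,0,-0.2],[0,0,-0.1],[0,0,0],[0,0,0],[0,0,0],[0,0,0],[0,0,0]], "twist": [0,0,0,0,0,0,0]}}

```text
t: 19.27
tool_pos: [0.4134, 0.174, 0.2438]
orientation: [2.529, 0.116, -0.172]
force: [-0.3, -0.2, -2.1]
opening: 0.0509
gripper_force: 9.0
```

{"method": "apply_moves", "body": {"delta_pos": [[0,0,0],[0,0,0],[0,0,0],[0,0,0],[0,0,0],[0,0,0],[0,0,0],[0,0,0]], "twist": [0,0,0,0,0,0,0,0], "gripper": 3.8, "squeeze": 26}}

```text
t: 20.27
tool_pos: [0.4134, 0.174, 0.2438]
orientation: [2.529, 0.116, -0.172]
force: [0.2, 0.0, -2.2]
opening: 0.0438
gripper_force: 25.8
```

{"method": "apply_moves", "body": {"delta_pos": [[0,0,0],[0,0,0],[0,0,0],[0,0,0],[0,0,0]], "twist": [0,0,0,0,0]}}

```text
t: 20.9
tool_pos: [0.4134, 0.1741, 0.2438]
orientation: [2.529, 0.116, -0.172]
force: [0.6, -1.1, -2.9]
opening: 0.0433
gripper_force: 25.8
```

```bash
python3 r.py
```

```text
20.9 [0.41341561 0.17405304 0.24384853] 0.04329823284893445 25.765431026229635 [ 0.64870542 -1.14452516 -2.94183584] [ 0.61   0.127  1.612 -0.443  1.839  2.066]
[[ 0.988  0.121 -0.097]
 [ 0.045 -0.819 -0.572]
 [-0.149  0.561 -0.815]]
tilt 0.6187353450855574 az -99.61936751789487 pos az 22.831689378398615
outward in tool [ 0.93 -0.21 -0.31]
beam? [ 0.05241668  0.81439732 -0.57793555]
```

Fired home: opening 43.3 mm, held about 1.3 s. Now I ease off the trigger while still aimed.

{"method": "apply_moves", "body": {"delta_pos": [[0,0,0],[0,0,0],[0,0,0],[0,0,0],[0,0,0],[0,0,0]], "twist": [0,0,0,0,0,0], "gripper": 4.2, "squeeze": 8.5}}

```text
t: 21.65
tool_pos: [0.4134, 0.1741, 0.2438]
orientation: [2.529, 0.116, -0.172]
force: [-0.1, -0.1, -2.0]
opening: 0.0504
gripper_force: 8.5
```

Run:
```python
from h import *
from plant import robot
s,p,R=st();print(s["t"],s["opening"],s["gripper_force"])
# retreat along -beam, then up; then towards az 78 untilt
a,b=plan(p,R,p-R@SX*.12+[-.02,0,.08],0,8)
# dark-blob centroid of scanner head in side view vs before for slip check
d=robot.read_camera("side");o=pickle.load(open("cams2.pkl","rb"))["side"]["frame"]
for f in(o,d["frame"]):
    m=(f[115:160,200:230].max(2)<45);y,x=np.nonzero(m);print(m.sum(),x.mean()+200,y.mean()+115)
```

```text
21.65 0.0503510333206951 8.498901128768921
[[-0.4, 1.1, -0.4], [-0.6, 1.8, -0.8], [-0.7, 2.4, -0.9], [-0.9, 2.7, -1.1], [-0.9, 2.7, -1.0], [-0.8, 2.4, -1.0], [-0.6, 1.9, -0.7], [-0.4, 1.1, -0.4]] [0.0, 0.0, 0.0, 0.0, 0.0, 0.0, 0.0, 0.0]
end [0.38672053 0.07584238 0.39329476] max 3.051229260478472 R [[0.988, 0.122, -0.097], [0.045, -0.819, -0.572], [-0.149, 0.561, -0.815]]
516 212.5174418604651 134.7984496124031
512 212.353515625 133.380859375
```

{"method": "apply_moves", "body": {"delta_pos": [[-0.4,1.1,-0.4],[-0.6,1.8,-0.8],[-0.7,2.4,-0.9],[-0.9,2.7,-1.1],[-0.9,2.7,-1.0],[-0.8,2.4,-1.0],[-0.6,1.9,-0.7],[-0.4,1.1,-0.4]], "twist": [0,0,0,0,0,0,0,0]}}

```text
t: 22.7
tool_pos: [0.3866, 0.0751, 0.3949]
orientation: [2.53, 0.114, -0.17]
force: [0.2, 0.5, -2.2]
opening: 0.0509
gripper_force: 8.5
```

Run:
```python
from h import *
s,p,R=st();print(s["t"],p,s["opening"])
a,b=plan(p,R,[.275,.476,.43],-.8,12)
print("az60 in tool",b.T@[.5,.866,0])
```

```text
22.7 [0.38656776 0.07510306 0.39489623] 0.05091145940018488
[[-0.4, -1.3, -1.0], [-0.5, -2.0, -1.5], [-0.6, -2.7, -2.0], [-0.5, -3.2, -2.4], [-0.3, -3.6, -2.7], [0.1, -3.8, -2.7], [0.4, -3.8, -2.8], [0.7, -3.5, -2.7]] [-0.03, -0.05, -0.07, -0.07, -0.09, -0.09, -0.09, -0.09]
[[0.9, -3.2, -2.4], [1.0, -2.5, -2.0], [0.8, -1.9, -1.5], [0.7, -1.2, -1.0]] [-0.07, -0.07, -0.05, -0.03]
end [0.27540814 0.47629105 0.42989691] max 4.737087712930804 R [[0.602, 0.792, -0.096], [0.619, -0.539, -0.571], [-0.504, 0.285, -0.815]]
az60 in tool [ 0.83704933 -0.07102396 -0.54245738]
```

{"method": "apply_moves", "body": {"delta_pos": [[-0.4,-1.3,-1.0],[-0.5,-2.0,-1.5],[-0.6,-2.7,-2.0],[-0.5,-3.2,-2.4],[-0.3,-3.6,-2.7],[0.1,-3.8,-2.7],[0.4,-3.8,-2.8],[0.7,-3.5,-2.7]], "twist": [-0.03,-0.05,-0.07,-0.07,-0.09,-0.09,-0.09,-0.09]}}

```text
t: 23.7
tool_pos: [0.305, 0.3666, 0.4176]
orientation: [2.424, 0.854, -0.4]
force: [0.6, 0.4, -1.7]
opening: 0.0509
gripper_force: 8.5
```

{"method": "apply_moves", "body": {"delta_pos": [[0.9,-3.2,-2.4],[1.0,-2.5,-2.0],[0.8,-1.9,-1.5],[0.7,-1.2,-1.0]], "twist": [-0.07,-0.07,-0.05,-0.03]}}

```text
t: 24.2
tool_pos: [0.2739, 0.4788, 0.4265]
orientation: [2.337, 1.123, -0.481]
force: [0.1, -0.5, -2.5]
opening: 0.0506
gripper_force: 8.5
```

```bash
python3 r.py; python3 -c "
from h import *
s,p,R=st();print('az60 in tool',R.T@[.5,.866,0])"
```

```text
24.2 [0.27386779 0.47883354 0.42646457] 0.0505568559765911 8.498374968767166 [ 0.13660165 -0.47950277 -2.51060112] [ 1.078  0.557  0.756 -0.281  2.405  1.599]
[[ 0.597  0.796 -0.097]
 [ 0.62  -0.535 -0.574]
 [-0.509  0.283 -0.813]]
tilt 0.621369072436133 az -99.5819880737908 pos az 60.23269686877604
outward in tool [ 0.83 -0.07 -0.55]
beam? [-0.67989275  0.63479397 -0.3671273 ]
az60 in tool [ 0.83549681 -0.06531601 -0.54555925]
```

{"method": "apply_moves", "body": {"delta_pos": [[2.5,-0.2,-1.6],[3.4,-0.3,-2.2],[4.2,-0.4,-2.7],[4.6,-0.4,-3.0],[4.6,-0.4,-3.0],[4.6,-0.4,-2.9],[4.7,-0.4,-2.8],[4.7,-0.4,-2.7]], "twist": [0,0,0,0,0,0,0,0]}}

```text
t: 25.2
tool_pos: [0.2951, 0.5447, 0.4184]
orientation: [2.3, 1.054, -0.652]
force: [-0.2, 0.3, -2.9]
opening: 0.0504
gripper_force: 8.5
```

```bash
python3 r.py; python3 -c "
from h import *
s,p,R=st();print('az60 in tool',R.T@[.5,.866,0]);z=R[:,2];print('z along 60,-30',z[0]*.5+z[1]*.866,z[0]*.866-z[1]*.5)"
```

```text
25.2 [0.29506475 0.54467397 0.41842597] 0.05035676832438367 8.49915012717247 [-0.20440781  0.27832446 -2.88916231] [ 1.064  1.085  0.023 -0.323  2.731  1.525]
[[ 0.581  0.788 -0.206]
 [ 0.536 -0.56  -0.632]
 [-0.613  0.256 -0.747]]
tilt 0.7266384476002412 az -108.06888957253153 pos az 61.554386300463655
outward in tool [ 0.75 -0.12 -0.65]
beam? [-0.67462257  0.64496435 -0.35903395]
az60 in tool [ 0.75441027 -0.09127293 -0.64999261]
z along 60,-30 -0.6499926127596428 0.13735220039122154
```

The wrist joint q5 hit its limit because I was too high, and the tilt grew instead. I'll back off, swing to azimuth 50° and go lower, then push out there.

```bash
cat >> h.py <<'E'
PH=-.22
def corners(p,R):
    B=Ro.from_rotvec([0,PH,0]).as_matrix()@np.array([SX,SY,SZ]).T;G0=np.array([-.02,.058,.028])
    X=[(x,y,z) for x in(-.043,.061) for y in(-.024,.024) for z in(0,.056)]+[(x,y,z) for x in(-.065,-.01) for y in(.117,.133) for z in(0,.056)]
    C=np.array([p+R@(np.array([0,0,.0085])+B@(np.array(q)-G0)) for q in X]);A=R@B
    print("scanner min",C.min(0).round(3),"max",C.max(0).round(3),"beam",A[:,0].round(3),"up",A[:,2].round(3));return A
E
python3 - <<'E'
from h import *
s,p,R=st();corners(p,R)
for tw in(.3,-.3):
  print(tw);a,b=plan(p,R,[.37,.44,.33],tw,8);corners(a,b);print("az50",b.T@[.643,.766,0])
E
```

```text
scanner min [0.228 0.47  0.306] max [0.372 0.633 0.499] beam [-0.685  0.619 -0.385] up [0.328 0.733 0.596]
0.3
[[0.3, 0.7, 0.8], [0.5, 1.0, 1.3], [0.7, 1.4, 1.8], [0.8, 1.5, 1.9], [1.0, 1.5, 2.0], [0.8, 1.3, 1.7], [0.8, 0.9, 1.4], [0.4, 0.6, 0.8]] [0.02, 0.03, 0.05, 0.05, 0.05, 0.05, 0.03, 0.02]
end [0.36999012 0.43940821 0.33018358] max 2.692582403567252 R [[0.787, 0.581, -0.206], [0.346, -0.694, -0.632], [-0.51, 0.426, -0.747]]
scanner min [0.292 0.377 0.216] max [0.456 0.518 0.408] beam [-0.446  0.718 -0.534] up [0.373 0.692 0.618]
az50 [ 0.77169329 -0.15770148 -0.61629921]
-0.3
[[0.3, 0.7, 0.8], [0.4, 1.0, 1.3], [0.6, 1.5, 1.8], [0.5, 1.7, 1.9], [0.5, 1.6, 2.0], [0.3, 1.5, 1.7], [0.2, 1.2, 1.4], [0.1, 0.7, 0.8]] [-0.02, -0.03, -0.05, -0.05, -0.05, -0.05, -0.03, -0.02]
end [0.36980571 0.44001668 0.32972023] max 2.6095976701399777 R [[0.322, 0.924, -0.206], [0.678, -0.377, -0.632], [-0.661, 0.064, -0.747]]
scanner min [0.305 0.359 0.226] max [0.43  0.53  0.408] beam [-0.863  0.462 -0.203] up [0.271 0.764 0.585]
az50 [ 0.72595091  0.30557416 -0.61629921]
```

{"method": "apply_moves", "body": {"delta_pos": [[0.3,0.7,0.8],[0.5,1.0,1.3],[0.7,1.4,1.8],[0.8,1.5,1.9],[1.0,1.5,2.0],[0.8,1.3,1.7],[0.8,0.9,1.4],[0.4,0.6,0.8]], "twist": [0.02,0.03,0.05,0.05,0.05,0.05,0.03,0.02]}}

```text
t: 26.2
tool_pos: [0.3704, 0.4386, 0.3296]
orientation: [2.391, 0.685, -0.531]
force: [-0.5, -0.4, -2.6]
opening: 0.0507
gripper_force: 8.5
```

```bash
python3 r.py
python3 - <<'E'
from h import *
s,p,R=st()
a,b=plan(p,R,[.42,.50,.27],0,6);corners(a,b);print("az50",b.T@[.643,.766,0])
E
```

```text
26.2 [0.37038402 0.43862211 0.32959332] 0.05069414435378591 8.499211370944977 [-0.5135749  -0.36182851 -2.60741489] [ 0.916  0.7    0.774 -0.313  2.342  1.788]
[[ 0.788  0.58  -0.207]
 [ 0.345 -0.694 -0.632]
 [-0.51   0.427 -0.747]]
tilt 0.7275728967278655 az -108.11513155260214 pos az 49.821375070159164
outward in tool [ 0.77 -0.16 -0.62]
beam? [-0.43419497  0.74329506 -0.50890783]
[[0.9, -0.4, -0.0], [1.6, -0.7, -0.1], [2.0, -0.9, -0.1], [2.0, -0.8, -0.1], [1.6, -0.7, -0.1], [1.0, -0.4, -0.1]] [0.0, 0.0, 0.0, 0.0, 0.0, 0.0]
end [0.42047714 0.50024406 0.27026023] max 2.195449840010015 R [[0.788, 0.58, -0.207], [0.345, -0.694, -0.632], [-0.51, 0.427, -0.747]]
scanner min [0.343 0.438 0.156] max [0.506 0.579 0.349] beam [-0.445  0.718 -0.535] up [0.374 0.692 0.617]
az50 [ 0.77087621 -0.15837984 -0.61714722]
```

{"method": "apply_moves", "body": {"delta_pos": [[0.9,-0.4,0],[1.6,-0.7,0],[2.0,-0.9,-0.1],[2.2,-0.8,-0.4],[2.6,-0.7,-0.8],[2.8,-0.6,-1.4],[3.2,-0.6,-2.2],[3.5,-0.7,-2.8]], "twist": [0,0,0,0,0,0,0,0]}}

```text
t: 27.2
tool_pos: [0.4558, 0.5256, 0.2508]
orientation: [2.42, 0.71, -0.477]
force: [-0.5, -0.4, -2.0]
opening: 0.0508
gripper_force: 8.5
```

{"method": "apply_moves", "body": {"delta_pos": [[3.8,-0.8,-3.1],[4.2,-0.9,-3.4],[4.2,-0.9,-3.4],[4.2,-0.9,-3.4]], "twist": [0,0,0,0]}}

```text
t: 27.7
tool_pos: [0.4855, 0.5503, 0.2344]
orientation: [2.496, 0.76, -0.336]
force: [0.3, 0.6, -2.4]
opening: 0.0507
gripper_force: 8.5
```

```bash
python3 r.py
python3 - <<'E'
from h import *
s,p,R=st();corners(p,R);print("az50",R.T@[.643,.766,0]);z=R[:,2];print(z[0]*.643+z[1]*.766,z[0]*.766-z[1]*.643)
E
```

```text
27.7 [0.48554458 0.55025853 0.2343925 ] 0.050731586436924464 8.497550189495087 [ 0.30660303  0.63300182 -2.42596102] [ 0.904  1.257  0.024 -0.373  2.336  1.689]
[[ 0.813  0.576 -0.085]
 [ 0.451 -0.716 -0.533]
 [-0.368  0.395 -0.842]]
tilt 0.5706026164552354 az -99.09649650170378 pos az 48.575026134215605
outward in tool [ 0.88 -0.16 -0.46]
beam? [-0.4252674   0.78336635 -0.45330432]
scanner min [0.408 0.48  0.129] max [0.573 0.641 0.305] beam [-0.432  0.761 -0.484] up [0.261 0.619 0.741]
az50 [ 0.86814059 -0.17818281 -0.46345204]
-0.46345204370916604 0.27752922198984287
```

{"method": "apply_moves", "body": {"delta_pos": [[4.9,-1.0,-2.6],[4.9,-1.0,-2.5],[5.0,-1.0,-2.3],[5.0,-1.0,-2.1],[5.0,-1.0,-1.9],[5.1,-1.0,-1.7],[5.1,-1.0,-1.5],[5.1,-1.0,-1.3]], "twist": [0,0,0,0,0,0,0,0]}}

```text
t: 28.7
tool_pos: [0.5732, 0.6131, 0.1675]
orientation: [2.633, 0.87, -0.005]
force: [0.6, -0.4, -2.0]
opening: 0.0508
gripper_force: 8.5
```

```bash
python3 r.py
python3 - <<'E'
from h import *
s,p,R=st();corners(p,R);print("az50",R.T@[.643,.766,0]);z=R[:,2];print(z[0]*.643+z[1]*.766,z[0]*.766-z[1]*.643)
E
```

```text
28.7 [0.57315224 0.61312804 0.16752202] 0.05081718099931319 8.493234068155289 [ 0.6246342  -0.41147077 -1.9949999 ] [ 0.885  1.296  0.024 -0.34   2.006  1.701]
[[ 0.81   0.577  0.11 ]
 [ 0.575 -0.742 -0.343]
 [-0.116  0.341 -0.933]]
tilt 0.3687923692972302 az -72.22812680939077 pos az 46.93004841996257
outward in tool [ 0.97 -0.15 -0.18]
beam? [-0.42684607  0.83119371 -0.35625758]
scanner min [0.5   0.534 0.082] max [0.66  0.718 0.221] beam [-0.426  0.816 -0.391] up [0.069 0.461 0.885]
az50 [ 0.9613029  -0.19788408 -0.19220727]
-0.19220727325696502 0.3050172322587251
```

{"method": "apply_moves", "body": {"delta_pos": [[5.3,-1.1,-1.8],[5.3,-1.1,-1.7],[5.3,-1.1,-1.5],[5.3,-1.1,-1.3],[0,0,0]], "twist": [0,0,0,0,0]}}

```text
t: 29.32
tool_pos: [0.6092, 0.6548, 0.1663]
orientation: [2.692, 0.928, 0.192]
force: [0.6, -0.4, -1.8]
opening: 0.0508
gripper_force: 8.5
```

```bash
python3 r.py
cat > way.py <<'E'
from h import *
np.set_printoptions(precision=4,suppress=True)
s,p,R=st();corners(p,R)
# twist making closing axis (tool y) horizontal, tool x along tilt direction
z=R[:,2];best=min(np.arange(-3.1,3.1,.01),key=lambda a:-(z[:2]@((R@Ro.from_rotvec([0,0,a]).as_matrix())[:2,0])))
b=R@Ro.from_rotvec([0,0,best]).as_matrix();print("twist",best,"tooly",b[:,1]);corners(p,b)
E
python3 way.py
```

```text
29.325 [0.60920625 0.65475674 0.16627076] 0.050832949193942274 8.489952385425568 [ 0.63782882 -0.44977836 -1.80831559] [ 0.886  1.291  0.023 -0.328  1.852  1.705]
[[ 0.784  0.582  0.216]
 [ 0.62  -0.752 -0.225]
 [ 0.032  0.31  -0.95 ]]
tilt 0.31702603816021924 az -46.092304599574966 pos az 47.0639225359209
outward in tool [ 0.99 -0.15 -0.02]
beam? [-0.43654323  0.84825092 -0.29983393]
scanner min [0.538 0.574 0.095] max [0.696 0.765 0.208] beam [-0.432  0.837 -0.336] up [-0.04   0.354  0.934]
twist 1.4699999999999025 tooly [-0.7214 -0.6925 -0.0005]
scanner min [0.53  0.57  0.122] max [0.726 0.722 0.195] beam [0.83  0.557 0.017] up [-0.067  0.07   0.995]
```

Run:
```python
from h import *
s,p,R=st()
a,b=plan(p,R,[.45,.43,.36],0,10)
a,b=plan(a,b,[.50,-.205,.20],1.47,18);corners(a,b)
```

```text
[[-1.3, 0.7, -0.9], [-2.1, 1.1, -1.3], [-2.8, 1.5, -1.8], [-3.2, 1.7, -2.1], [-3.5, 1.8, -2.3], [-3.5, 1.9, -2.3], [-3.2, 1.7, -2.1], [-2.8, 1.4, -1.8]] [0.0, 0.0, 0.0, 0.0, 0.0, 0.0, 0.0, 0.0]
[[-2.1, 1.1, -1.3], [-1.3, 0.7, -0.9]] [0.0, 0.0]
end [0.44976196 0.43029248 0.35986134] max 4.598912915026768 R [[0.784, 0.582, 0.216], [0.62, -0.752, -0.225], [0.032, 0.31, -0.95]]
[[-0.9, 1.1, 0.8], [-1.2, 1.6, 1.0], [-1.3, 2.2, 1.3], [-1.5, 2.6, 1.6], [-1.5, 3.1, 1.8], [-1.3, 3.6, 2.0], [-1.1, 4.0, 2.2], [-0.6, 4.2, 2.3]] [0.04, 0.05, 0.06, 0.08, 0.08, 0.1, 0.1, 0.11]
[[-0.2, 4.4, 2.3], [0.3, 4.4, 2.3], [0.7, 4.3, 2.2], [1.2, 3.9, 2.2], [1.5, 3.5, 2.0], [1.6, 3.1, 1.8], [1.7, 2.5, 1.6], [1.5, 2.0, 1.3]] [0.11, 0.12, 0.11, 0.1, 0.1, 0.08, 0.08, 0.06]
[[1.3, 1.5, 1.1], [1.0, 1.1, 0.7]] [0.05, 0.04]
end [ 0.49955004 -0.204964    0.20035314] max 4.973932046178356 R [[0.658, -0.721, 0.216], [-0.686, -0.692, -0.225], [0.312, -0.0, -0.95]]
scanner min [ 0.421 -0.289  0.156] max [ 0.616 -0.137  0.229] beam [0.83  0.557 0.017] up [-0.067  0.07   0.995]
```

{"method": "apply_moves", "body": {"delta_pos": [[-1.3,0.7,-0.9],[-2.1,1.1,-1.3],[-2.8,1.5,-1.8],[-3.2,1.7,-2.1],[-3.5,1.8,-2.3],[-3.5,1.9,-2.3],[-3.2,1.7,-2.1],[-2.8,1.4,-1.8]], "twist": [0,0,0,0,0,0,0,0]}}

```text
t: 30.32
tool_pos: [0.4698, 0.4585, 0.336]
orientation: [2.692, 0.927, 0.191]
force: [-0.2, 0.9, -2.0]
opening: 0.051
gripper_force: 8.5
```

{"method": "apply_moves", "body": {"delta_pos": [[-2.1,1.1,-1.3],[-1.3,0.7,-0.9],[-0.9,1.1,0.8],[-1.2,1.6,1.0],[-1.3,2.2,1.3],[-1.5,2.6,1.6],[-1.5,3.1,1.8],[-1.3,3.6,2.0]], "twist": [0,0,0.04,0.05,0.06,0.08,0.08,0.1]}}

```text
t: 31.32
tool_pos: [0.4634, 0.2516, 0.3156]
orientation: [2.852, 0.36, 0.274]
force: [0.7, -0.7, -2.3]
opening: 0.0506
gripper_force: 8.5
```

{"method": "apply_moves", "body": {"delta_pos": [[-1.1,4.0,2.2],[-0.6,4.2,2.3],[-0.2,4.4,2.3],[0.3,4.4,2.3],[0.7,4.3,2.2],[1.2,3.9,2.2],[1.5,3.5,2.0],[1.6,3.1,1.8]], "twist": [0.1,0.11,0.11,0.12,0.11,0.1,0.1,0.08]}}

```text
t: 32.33
tool_pos: [0.491, -0.1085, 0.2251]
orientation: [2.833, -0.845, 0.411]
force: [0.3, -0.6, -2.2]
opening: 0.051
gripper_force: 8.5
```

{"method": "apply_moves", "body": {"delta_pos": [[1.7,2.5,1.6],[1.5,2.0,1.3],[1.3,1.5,1.1],[1.0,1.1,0.7],[0,0,0]], "twist": [0.08,0.06,0.05,0.04,0]}}

```text
t: 32.95
tool_pos: [0.4989, -0.2058, 0.2005]
orientation: [2.745, -1.173, 0.438]
force: [-0.5, -0.5, -2.4]
opening: 0.0508
gripper_force: 8.5
```

```bash
python3 r.py; python3 way.py
python3 - <<'E'
from h import *
from plant import robot
s,p,R=st();d={n:robot.read_camera(n) for n in("side","top")};pickle.dump(d,open("cams3.pkl","wb"))
a=cv2.resize(d["side"]["frame"][220:345,220:355],None,fx=3,fy=3,interpolation=2);b=cv2.resize(d["top"]["frame"][185:320,340:470],None,fx=3,fy=3,interpolation=2)
im=np.zeros((405,795,3),np.uint8);im[:375,:405]=a;im[:405,405:]=b
cv2.imwrite("pics/c5.png",im[:,:,::-1])
E
```

```text
32.95 [ 0.49889759 -0.20582792  0.20047697] 0.050770964170027216 8.482679575681686 [-0.53497379 -0.46973565 -2.43014794] [-0.406 -0.277  1.987 -0.135  1.142  2.01 ]
[[ 0.657 -0.723  0.215]
 [-0.687 -0.691 -0.225]
 [ 0.311  0.001 -0.95 ]]
tilt 0.31656774901490736 az -46.398005889673634 pos az -22.419353276776746
outward in tool [ 0.87 -0.4   0.28]
beam? [0.82603799 0.56106763 0.05351973]
scanner min [ 0.42  -0.29   0.157] max [ 0.615 -0.138  0.229] beam [0.831 0.555 0.016] up [-0.066  0.07   0.995]
twist -6.616929226765933e-14 tooly [-0.7227 -0.6912  0.0007]
scanner min [ 0.42  -0.29   0.157] max [ 0.615 -0.138  0.229] beam [0.831 0.555 0.016] up [-0.066  0.07   0.995]
```

View pics/c5.png

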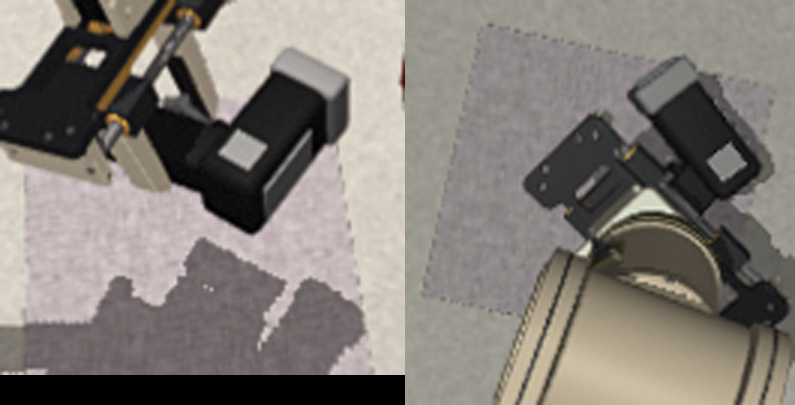

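The crop shows the scanner roughly level above the mat, with its nose at (300,65) in the side view and (665,85) in the top view. Now lowering it.

{"method": "apply_moves", "body": {"delta_pos": [[-0.3,0,1.0],[-0.6,0,1.8],[-0.8,0,2.5],[-0.9,0,2.8],[-0.8,0,2.5],[-0.5,0,1.6],[-0.3,0,0.9],[0,0,0]], "twist": [0,0,0,0,0,0,0,0]}}

```text
t: 34.05
tool_pos: [0.4998, -0.2057, 0.0626]
orientation: [2.746, -1.17, 0.438]
force: [0.5, 0.1, -2.2]
opening: 0.0509
gripper_force: 8.5
```

{"method": "apply_moves", "body": {"delta_pos": [[-0.1,0,0.3],[-0.1,0,0.3],[-0.1,0,0.3],[0,0,0]], "twist": [0,0,0,0]}}

```text
t: 34.55
tool_pos: [0.4998, -0.2058, 0.0533]
orientation: [2.746, -1.171, 0.438]
force: [-0.3, -0.2, -2.3]
opening: 0.0508
gripper_force: 8.5
```

```bash
python3 r.py|head -1; python3 way.py|head -1
```

```text
34.55 [ 0.49975507 -0.20583279  0.05329781] 0.050791101864426404 8.483379185199738 [-0.27440598 -0.16417194 -2.34132483] [-0.406 -0.085  2.109 -0.166  0.832  2.065]
scanner min [ 0.421 -0.29   0.009] max [ 0.616 -0.138  0.082] beam [0.831 0.557 0.016] up [-0.066  0.07   0.995]
```

{"method": "apply_moves", "body": {"delta_pos": [[-0.1,0,0.3],[0,0,0.2],[-0.1,0,0.2],[0,0,0]], "twist": [0,0,0,0]}}

```text
t: 35.05
tool_pos: [0.5001, -0.2061, 0.0461]
orientation: [2.746, -1.171, 0.439]
force: [0.5, 1.0, -2.0]
opening: 0.0508
gripper_force: 8.5
```

```bash
python3 r.py|head -1
```

```text
35.05 [ 0.5001347  -0.20607122  0.04614681] 0.050788179664135666 8.482590168714523 [ 0.54574816  1.03095666 -1.96886404] [-0.406 -0.07   2.111 -0.168  0.815  2.068]
```

{"method": "apply_moves", "body": {"delta_pos": [[0,0,0.2],[-0.1,0,0.2],[0,0,0]], "twist": [0,0,0]}}

```text
t: 35.42
tool_pos: [0.5008, -0.2068, 0.0428]
orientation: [2.745, -1.17, 0.441]
force: [-2.2, -2.6, 2.6]
opening: 0.0505
gripper_force: 8.5
```

```bash
python3 r.py|head -1
```

```text
35.425 [ 0.50082357 -0.20684657  0.04281402] 0.05051839070402127 8.515615090727806 [-2.15906762 -2.57363393  2.60900871] [-0.407 -0.063  2.111 -0.17   0.806  2.07 ]
```

{"method": "apply_moves", "body": {"delta_pos": [[0,0,0.1],[0,0,0.1],[0,0,0]], "twist": [0,0,0], "squeeze": 4}}

```text
t: 35.8
tool_pos: [0.5013, -0.2073, 0.041]
orientation: [2.745, -1.171, 0.441]
force: [-3.3, -2.8, 4.6]
opening: 0.0512
gripper_force: 4.0
```

```bash
python3 r.py|head -1
```

```text
35.8 [ 0.50129188 -0.20729726  0.04100298] 0.051202654973963535 4.014379978179932 [-3.25829341 -2.77022145  4.61362823] [-0.407 -0.058  2.11  -0.171  0.802  2.071]
```

{"method": "apply_moves", "body": {"delta_pos": [[0,0,0],[0,0,0],[0,0,0],[0,0,0]], "twist": [0,0,0,0], "gripper": 5.6, "squeeze": 3}}

```text
t: 36.3
tool_pos: [0.5007, -0.2067, 0.0401]
orientation: [2.746, -1.171, 0.439]
force: [-0.6, 0.4, -0.5]
opening: 0.0562
gripper_force: 0.0
```

{"method": "apply_moves", "body": {"delta_pos": [[0,0,0],[0,0,0],[0,0,0],[0,0,0]], "twist": [0,0,0,0], "gripper": 9.2}}

```text
t: 36.8
tool_pos: [0.5008, -0.2068, 0.0403]
orientation: [2.746, -1.171, 0.439]
force: [0.9, 0.4, 0.1]
opening: 0.09
gripper_force: 0.0
```

```bash
python3 r.py|head -1
```

```text
36.8 [ 0.50082091 -0.20678459  0.04031922] 0.09004679935854443 0.0 [0.87306469 0.39007642 0.06056795] [-0.407 -0.057  2.111 -0.17   0.802  2.071]
```

{"method": "apply_moves", "body": {"delta_pos": [[0.1,0,-1],[0.3,0,-2],[0.4,0,-3],[0.5,0,-4],[0.5,0,-4],[-2,0,-4],[-3,0,-4],[-2,0,-2]], "twist": [0,0,0,0,0,0,0,0]}}

```text
t: 37.8
tool_pos: [0.4145, -0.1162, 0.2551]
orientation: [2.746, -1.171, 0.445]
force: [0.1, 0.9, -0.2]
opening: 0.0921
gripper_force: 0.0
```

{"method": "apply_moves", "body": {"delta_pos": [[0,2,0],[0,4,0],[0,5,0],[0,5,0],[0,4,0],[0,2,0],[0,0,0]], "twist": [0,0,0,0,0,0,0]}}

```text
t: 38.67
tool_pos: [0.2618, -0.2755, 0.2532]
orientation: [2.747, -1.177, 0.427]
force: [-0.0, 0.1, 0.6]
opening: 0.0922
gripper_force: 0.0
```

```bash
python3 r.py|head -1
python3 - <<'E'
from h import *
from plant import robot
d={n:robot.read_camera(n) for n in("side","top")};pickle.dump(d,open("cams4.pkl","wb"))
o=pickle.load(open("cams0.pkl","rb"))
# bystanders: compare patches old/new in top view (phase correlation)
g=lambda c:cv2.cvtColor(c["frame"],cv2.COLOR_RGB2GRAY).astype(np.float32)
for n,(x,y,w,h) in {"carton":(165,235,75,64),"puzzle":(268,172,64,80),"tin":(172,155,60,52),"bus":(362,112,48,72)}.items():
    A,B=g(o["top"])[y:y+h,x:x+w],g(d["top"])[y:y+h,x:x+w];print(n,cv2.phaseCorrelate(A,B))
a=cv2.resize(d["side"]["frame"][235:370,215:355],None,fx=2.8,fy=2.8,interpolation=2);b=cv2.resize(d["top"]["frame"][185:320,340:470],None,fx=3,fy=3,interpolation=2)
im=np.zeros((405,782,3),np.uint8);im[:378,:392]=a;im[:405,392:]=b
cv2.imwrite("pics/c6.png",im[:,:,::-1])
E
```

```text
38.675 [ 0.26183947 -0.27549323  0.25323037] 0.0922444336458165 0.0 [-0.02932063  0.0943439   0.6263069 ] [-0.998 -0.893  2.282  0.056  1.448  1.384]
carton ((0.5040261948535516, 0.0016267274339512028), 1.0054327653348445)
puzzle ((0.008124512587745158, -0.0032498746024529623), 0.9938769100233913)
tin ((-0.005877565419350361, -0.021692416664194525), 0.9904707932177885)
bus ((-0.015518622553102546, 0.009755869389053373), 1.001596920054268)
```

{"method": "apply_moves", "body": {"delta_pos": [[0.5,0,-0.5],[1.5,0,-1],[1.0,0,-0.5],[0,0,0]], "twist": [0,0,0,0]}}

```text
t: 39.28
tool_pos: [0.2792, -0.2909, 0.2817]
orientation: [2.75, -1.17, 0.428]
force: [0.4, -0.5, 0.2]
opening: 0.0921
gripper_force: 0.0
```

```bash
python3 r.py|head -1
python3 - <<'E'
from h import *
from plant import robot
np.set_printoptions(precision=4,suppress=True)
o=pickle.load(open("cams0.pkl","rb"));d={n:robot.read_camera(n) for n in("side","top")}
for n,(x0,x1,y0,y1) in {"top":(350,465,195,305),"side":(225,345,255,365)}.items():
  for c in(o[n],d[n]):
    m=(c["frame"].max(2)<60).astype(np.uint8);M=np.zeros_like(m);M[y0:y1,x0:x1]=m[y0:y1,x0:x1]
    k,l,stt,cen=cv2.connectedComponentsWithStats(M);i=1+np.argmax(stt[1:,4]);y,x=np.nonzero(l==i)
    w=np.array([plane(c,q,.05)[:2] for q in zip(x,y)]);e=np.linalg.eigh(np.cov(w.T))
    print(n,stt[i],"cen",w.mean(0),"std mm",np.sqrt(e[0])*1000,"dir",e[1][:,1],"rect",cv2.minAreaRect((w*1000).astype(np.float32))[1])
E
```

```text
39.275 [ 0.27919999 -0.29091352  0.28172432] 0.09210930279394619 0.0 [ 0.36943408 -0.54513675  0.1568437 ] [-0.978 -0.797  2.182  0.052  1.451  1.399]
top [ 401  216   39   66 1093] cen [ 0.513  -0.2197] std mm [17.9786 44.6421] dir [-0.9874  0.1582] rect (86.49613952636719, 159.98875427246094)
top [ 394  215   49   62 1106] cen [ 0.5187 -0.2184] std mm [19.2232 43.6107] dir [-0.8725  0.4886] rect (107.16613006591797, 145.3568115234375)
side [ 242  281   81   48 1806] cen [ 0.5087 -0.2316] std mm [22.442  46.7196] dir [-0.9986  0.0534] rect (108.06295013427734, 163.1227569580078)
side [ 247  284   86   51 1839] cen [ 0.5143 -0.23  ] std mm [22.6472 47.0496] dir [-0.8788  0.4773] rect (109.6021728515625, 163.0074462890625)
```

```bash
python3 -c "
from plant import robot
print(robot.close_job())"
```

```text
the job is handed in; nothing more can be done
None
```

The job is handed in: I fired the scanner about 1.3 s on the carton label, let the trigger go while still aimed, and laid it back on the mat. The last camera check shows it flat and the other toys unmoved, but no verdict came back. Joint 2 twice read about 0.004 rad past its limit (−0.894 and −0.893 against −0.89).

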